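# Hang the nesting key trays on the hook

## Task

Clear the rack by hanging the three nesting key trays by their slots on the upturned hook: the largest first, then the middle one, then the smallest, each nested fully home in the one before, plate on plate. As you hang each one, slide it back along the bar and press it home with a clear but gentle push of about 10 newtons, feeling for the stop, and never force anything with more than 25 newtons. Leave all three hanging still and let go of, and do not disturb the other things.

Things in the scene. Friction and masses are not known exactly. Their poses are not given: they have to be found in the camera images.
- large_grip (a point): Largest aluminium tray: centre of its handle, a flat upright tab 14 mm wide (y), 5 mm thick (x), from 28 mm below to 24 mm above this point. x points level to the tray's back, y along its width, z up. Back plate 110 mm wide, 5 mm thick, centred on this x; rims stand out 14 mm from its -x face at both sides and the bottom, top open. Underside 126 mm below this point. About 160 g, varying.
- large_slot (a point): Largest tray: middle of the upper edge of its hanging slot, in mid-plate, 36 mm below the handle centre, same axes. The slot goes through the plate, 14 mm wide (y), from here 30 mm down; the plate reaches 33 mm to each side above the slot, 8 mm high. Side rims are 3 mm thick, flared 12 degrees outward. It hangs by this edge, at the back of the hook.
- medium_grip (a point): Middle aluminium tray: centre of its handle, a flat upright tab 20 mm wide (y), 5 mm thick (x), from 28 mm below to 24 mm above this point. x points level to the tray's back, y along its width, z up. Back plate 98 mm wide, 5 mm thick, centred on this x; rims stand out 14 mm from its -x face at both sides and the bottom, top open. Underside 119 mm below this point. About 130 g, varying.
- medium_slot (a point): Middle tray: middle of the upper edge of its hanging slot, in mid-plate, 36 mm below the handle centre, same axes. The slot goes through the plate, 14 mm wide (y), from here 30 mm down; the plate reaches 29 mm to each side above the slot, 8 mm high. It fits inside the largest tray's rims with about 3 mm to spare each side; home, its plate lies on the other's, 5 mm in front.
- small_grip (a point): Smallest aluminium tray: centre of its handle, a flat upright tab 26 mm wide (y), 5 mm thick (x), from 28 mm below to 24 mm above this point. x points level to the tray's back, y along its width, z up. Back plate 86 mm wide, 5 mm thick, centred on this x; rims stand out 14 mm from its -x face at both sides and the bottom, top open. Underside 112 mm below this point. About 110 g, varying.
- small_slot (a point): Smallest tray: middle of the upper edge of its hanging slot, in mid-plate, 36 mm below the handle centre, same axes. The slot goes through the plate, 14 mm wide (y), from here 30 mm down; the plate reaches 26 mm to each side above the slot, 8 mm high. It fits inside the middle tray's rims with about 3 mm to spare each side; home, its plate lies on the other's, 5 mm in front.
- hook: black steel hook stand, fixed; origin under its post (18 mm deep, top 151 mm up), foot 110 x 130 x 12 mm. x runs along the level bar, from its upturned tip (x = -130 mm) back to the post (x = 0). Bar: round rod, 10 mm diameter, axis 145 mm above the origin; it sits in a rubber bush and gives 1 mm per 3 N up or down.
- hook_tip (a point): on the bar's axis under the upturned tip, axes as the stand's. The tip is a 10 mm rod standing up here, its round top 15 mm above this point. A backstop with a stiff rubber buffer plate (50 mm wide, 48 mm below to 6 mm above the axis; gives 1 mm per 6 N) is clamped on the bar, its face 52 to 92 mm behind this point, not measured: find it by feel.
- rack: black steel rack, fixed, origin under its centre; base plate 160 (x) by 130 (y) mm, 6 mm thick. Three channels along y, 50 mm apart in x, 22 mm wide, walls 26 mm high above the base plate; each loosely holds one tray, handle up, rims to -x. Lift a tray over 30 mm straight up to free it.
- bowl: grey ceramic bowl 120 mm across, 45 mm high, origin under its centre; leave alone
- fob_cover: green silicone fob cover 62 by 36 by 14 mm, origin under its centre; leave alone
- carabiner: aluminium carabiner 84 by 44 by 8 mm lying flat, origin under its centre; leave alone
- mints: round stainless push dispenser 42 mm across, 54 mm high, origin under its centre; leave alone
- bell: chrome bell 76 mm across, 50 mm high with lever striker on top, origin under its centre; leave alone
- glasses_case: black glasses case 55 by 150 by 36 mm, origin under its centre; leave alone

How it is judged:
By the outcome, as a careful person would: the job done as asked, in the order asked, and still so for the second after the job is handed in, with the robot touching nothing.
It also fails if it takes over 72 s, if anything falls off the work surface, if the arm or the gripper's body presses on something with over 40 N, if the wrist force passes 120 N, or if a joint passes its speed limit or range.

## Robot

A 6-joint arm with a two-finger parallel gripper is mounted at the origin on the work surface. World frame = base frame: x ahead of the robot, y to its left, z up, the work surface at z = 0. Lengths are in m, angles in rad, forces in N, time in s.
With the tool pointing down it reaches from about 0.3 to 0.775 m from the base axis. Payload 14.6 kg.
Tool frame: the origin (TCP) lies at the very end of the fingers, on their centre line; the grasp point (between the pads) lies 19 mm behind it; z points along the fingers, y is the direction in which the jaws open and shut (so a half turn about z gives the same grasp; the last joint's range is limited). The gripper opens to 85 mm and grips with 20 to 120 N. Pads are 22 mm wide; open, the fingers measure 114 mm over their backs; the gripper's body (76 mm by 85 mm) begins 54 mm behind the grasp point. The pads swing forward as they close: fully open they stand 13 mm farther back than shut.
Start: joints at [1.188, 0.3, 1.521, -0, 1.321, -0.067], TCP at [0.171, 0.523, 0.231] pointing down, gripper open.
Joint ranges: [-3.03, 3.03], [-0.79, 2.21], [0.23, 2.52], [-1.04, 4.18], [0, 3.07], [-2.55, 2.55]. Speed limits (rad/s): [2.22, 2.22, 2.57, 3.14, 3.14, 3.14].

## Interface

Orientations are given as a unit quaternion [x, y, z, w].
In Python, from plant import status, imaging, finish_job, models gives the robot as it stands.
- The arm moves only by the tool carry_out, never from a script. Its arguments are lists of equal length, an entry for each row: "travel": the shift along the tool's x, y, z in mm, a list of three; "twist": the turn about the tool's z in degrees; "hand": the finger opening in mm, from 0 to 85.4. A call has 1 to 20 rows; each row shifts and turns the commanded pose from where the row before left it, along the tool's axes as they then stand; what a row does not reach is not made up. A row lasts 1/12 s, in which the tool goes at most 41.7 mm and 7.16 degrees, less where a joint would pass 70% of its speed; a pose out of reach is approached as far as the arm can. A call with a gripper value outside its range is refused whole. The fingers move at their own pace and stop on an object; the grip force is fixed at half the most. Time passes only in rows, so rows that do not move let the fingers close. It gives the time, the measured TCP pose, the force and the opening at its end, in the units of the state.
- status.observe(): the state, without advancing time (a new reading comes with each control period).
- imaging.capture(name): name is "scene" or "side" or "wrist"; returns (picture, depth): 400x640x3 uint8, red, green, blue; 400x640 float32, m along the optical axis (not along the pixel's ray), 0 where there is no reading.
- imaging.camera_info(name): a dict with "mtx" (3x3 intrinsics, pixels), "R" (3x3) and "t" (3): a world point X has camera coordinates R X + t. Camera axes: x right, y down, z forward; pixel columns grow to the right and rows downward; lengths in m; the calibration is good to about 2 mm. The wrist camera is an equidistant fisheye: a pixel r from the principal point sees the ray r / f radians off the axis. A picture is of the moment at which its call begins: read the wrist's pose just before it. camera_info takes no time and is no camera call; for the wrist camera it gives the pose at the moment of the call.
- finish_job(): hands the job in, once; it reports no verdict.
Trained networks look in the newest picture that a camera, given by its name, has taken for a name from the list of things; names that differ only in an ending like _2 or _b are one class to them, and where a whole thing is asked for, a point or a joint stands for the part that bears it (a point fixed in the world has none). Each returns a list of dicts, best first, with "p" (0 to 1); they miss things now and then, are a little off and sometimes report something else, mostly with a low value. They report only what shows in the picture. A call takes as long as a camera call.
- models.look_for(camera, target): "xy" ([column, row] in pixels, amid what is visible of it).
The state is a dict: "clock": time; "joint_positions": joint angles; "joint_velocities": joint speeds; "joint_torque": joint torques, N m; "tool_pos": TCP position; "eef_rot": TCP orientation; "force": force on the tool from outside, world axes, zero at the start; "ft_torque": the same for the moment, N m; "opening": finger opening in m.
Only numpy, scipy, OpenCV 4.12 (cv2) and the standard library are available. Lean on these libraries where they do the work, as an engineer would, in place of code of your own. Each camera call takes 0.05 s, during which the arm holds its last target.

## Working session

There is one attempt and no reset: what is moved stays moved. The work goes in short steps, Python scripts to look and compute and a tool call to move; the robot and the scene stay as the last step left them, time stands still between calls to the robot, and variables do not carry over. Pictures are saved under pics/ and viewed, and the job is handed in when it is done.

Besides the shell and the picture viewer there is one more tool, called after "Request:" as name([rows], argument=value, ...), one row to a line, values as JSON. carry_out: Moves the arm, as the interface text tells. Its arguments: {"type":"object","properties":{"travel":{"type":"array"},"twist":{"type":"array"},"hand":{"type":"array"}},"required":["travel","twist","hand"]}

```bash
ls; mkdir -p pics; cat > h.py <<'E'
import numpy as np, cv2, json
from plant import status, imaging, models
def cap(name,fn):
    info=imaging.camera_info(name)
    p,d=imaging.capture(name)
    cv2.imwrite('pics/'+fn+'.png',p[:,:,::-1]); np.savez('pics/'+fn+'.npz',d=d,p=p,K=info['mtx'],R=info['R'],t=info['t'])
    return p,d,info
def back(info,u,v,z):
    K=np.array(info['mtx']);R=np.array(info['R']);t=np.array(info['t'])
    c=np.array([(u-K[0,2])/K[0,0]*z,(v-K[1,2])/K[1,1]*z,z])
    return R.T@(c-t)
def proj(info,X):
    K=np.array(info['mtx']);c=np.array(info['R'])@X+np.array(info['t'])
    return K[0,0]*c[0]/c[2]+K[0,2],K[1,1]*c[1]/c[2]+K[1,2]
E
python3 - <<'E'
from h import *
s=status.observe(); print({k:np.round(v,4).tolist() for k,v in s.items()})
for n in ['scene','side']:
    p,d,i=cap(n,n+'0')
    print(n,np.round(i['mtx'],1).tolist(),'campos',-np.array(i['R']).T@np.array(i['t']),np.round(np.array(i['R']),3).tolist())
E
```

```text
pics
{'clock': 0.0, 'joint_positions': [1.1884, 0.3005, 1.5216, 0.0, 1.3207, -0.0666], 'joint_velocities': [0.0, 0.0003, 0.0005, -0.0018, 0.0012, -0.0008], 'joint_torque': [0.0031, -54.3497, -36.1791, 0.0, 0.004, 0.0], 'tool_pos': [0.1707, 0.5226, 0.2307], 'eef_rot': [0.1573, 0.9876, -0.0006, -0.0001], 'force': [0.7249, 0.1837, -0.1187], 'ft_torque': [0.0357, 0.0256, -0.0173], 'opening': 0.0855}
scene [[499.2, 0.0, 318.7], [0.0, 499.2, 193.7], [0.0, 0.0, 1.0]] campos [1.41980356 0.19862804 0.85275129] [[-0.265, 0.964, 0.011], [0.647, 0.187, -0.739], [-0.715, -0.189, -0.673]]
side [[493.9, 0.0, 322.1], [0.0, 493.9, 205.2], [0.0, 0.0, 1.0]] campos [ 0.51969088 -0.77186633  0.88639095] [[0.995, -0.103, 0.014], [-0.064, -0.712, -0.699], [0.082, 0.695, -0.715]]
```

View pics/scene0.png

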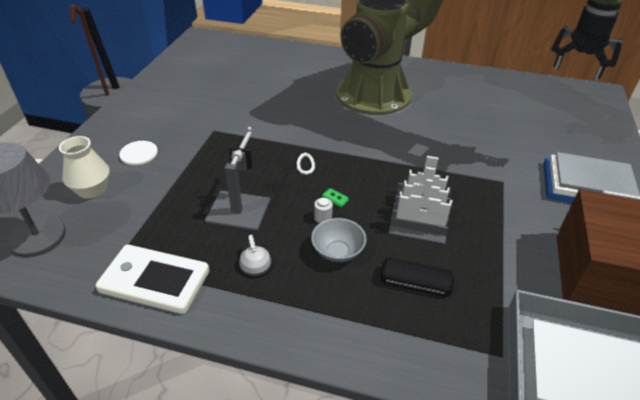

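View pics/side0.png

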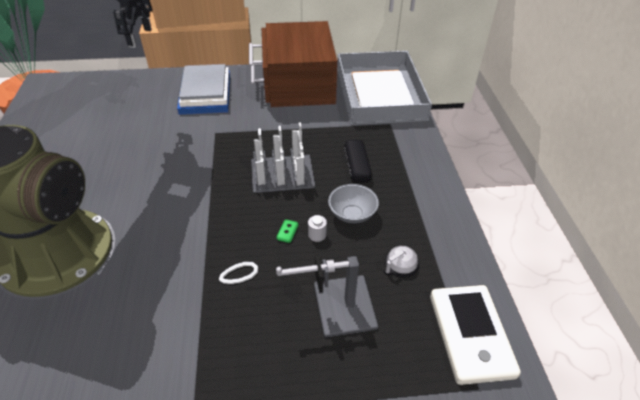

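```bash
python3 - <<'E'
from h import *
for n in ['scene','side']:
    z=np.load(f'pics/{n}0.npz'); i={'mtx':z['K'],'R':z['R'],'t':z['t']}; d=z['d']
    for t in ['large_grip','medium_grip','small_grip','hook_tip','hook','large_slot']:
        for r in models.look_for(n,t)[:3]:
            u,v=r['xy']; zz=d[int(round(v)),int(round(u))]
            print(n,t,round(r['p'],2),np.round(r['xy'],1),round(float(zz),3),np.round(back(i,u,v,zz),3))
print(status.observe()['clock'])
E
```

```text
scene large_grip 0.74 [427. 208.] 1.118 [0.577 0.227 0.079]
scene large_grip 0.49 [236.7 206.8] 1.172 [ 0.653 -0.202  0.039]
scene medium_grip 0.95 [423.5 189.3] 1.083 [0.58  0.212 0.133]
scene small_grip 0.82 [433.9 177.3] 1.183 [0.477 0.231 0.088]
scene hook_tip 0.92 [237.5 203.6] 1.163 [ 0.654 -0.199  0.051]
scene hook_tip 0.74 [416.5 277.9] 1.024 [0.746 0.231 0.038]
scene hook 0.79 [237.6 209.3] 1.176 [ 0.654 -0.201  0.032]
scene large_slot 0.84 [424. 209.] 1.181 [0.533 0.223 0.034]
side large_grip 0.71 [297.5 158. ] 1.215 [0.566 0.161 0.099]
side medium_grip 0.89 [279.5 158. ] 1.34 [0.522 0.262 0.017]
side small_grip 0.92 [257.4 163.1] 1.222 [0.467 0.168 0.084]
side hook_tip 0.88 [346.  304.1] 1.011 [ 0.638 -0.219  0.023]
side hook 0.78 [343.7 302.4] 1.026 [ 0.635 -0.208  0.013]
side hook 0.57 [314.7 228.5] 1.123 [ 0.591 -0.028  0.046]
side large_slot 0.91 [297.1 156.7] 1.347 [0.57  0.265 0.015]
0.7
```

```bash
python3 - <<'E'
import cv2,numpy as np
a=cv2.imread('pics/scene0.png');b=cv2.imread('pics/side0.png')
def c(im,x,y,w,h,s): return cv2.resize(im[y:y+h,x:x+w],None,fx=s,fy=s,interpolation=cv2.INTER_CUBIC)
r=np.vstack([np.hstack([c(a,380,145,80,60,5),c(a,200,120,80,60,5)]),np.hstack([c(b,240,120,80,60,5),c(b,270,245,80,60,5)])])
cv2.imwrite('pics/crop0.png',r)
E
```

```text
(no output)
```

View pics/crop0.png

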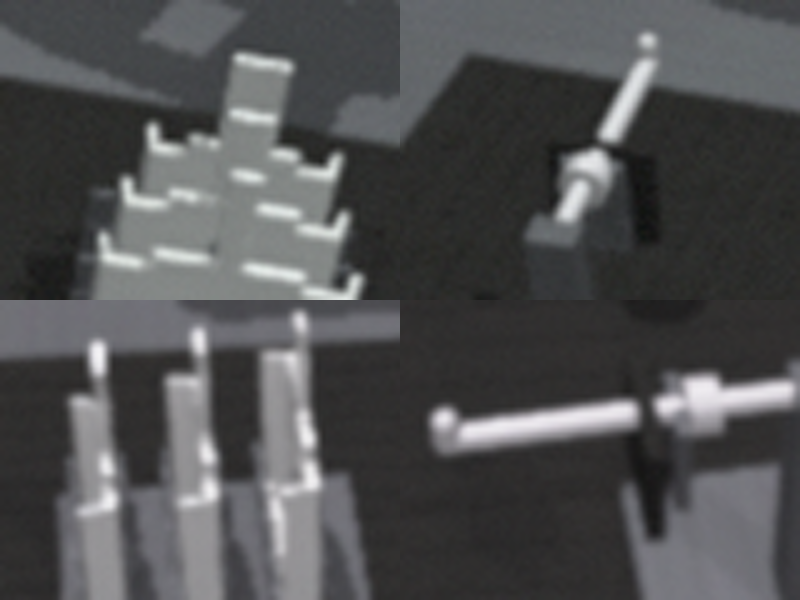

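```bash
cat >> h.py <<'E'
def load(n):
    z=np.load(f'pics/{n}.npz'); return {'mtx':z['K'],'R':z['R'],'t':z['t']},z['d'],z['p']
def onz(i,u,v,z):
    a=back(i,u,v,1.0);c=-np.array(i['R']).T@np.array(i['t']); r=a-c
    return c+r*(z-c[2])/r[2]
E
python3 - <<'E'
from h import *
sc,ds,_=load('scene0'); si,dd,_=load('side0')
for n,z,a,b in [('S',.142,(432.8,157.4),(259.4,131)),('M',.149,(430.6,168.4),(279.8,128.4)),('L',.156,(429.6,180.6),(300,124.8)),('tip',.158,(249.6,128),(279,268.6))]:
    print(n,np.round(onz(sc,*a,z),4),np.round(onz(si,*b,z),4))
# bar line at z=.145: pixels
for nm,i,pts in [('sc',sc,[(246,134),(241,143)]),('si',si,[(285,271.5),(315,267.5),(340,264.5)])]:
    for p in pts: print(nm,p,np.round(onz(i,*p,.150 if nm=='sc' else .148),4))
# rack edges: mask of base in depth
for n,z,a in [('Stop L',.142,(380+236/5,145+58/5)),('StopR',.142,(380+292/5,145+67/5)),('Llefttip',.12,(380+102/5,145+236/5)),('Lrighttip',.12,(380+358/5,145+278/5)),('Slt',.106,(380+152/5,145+126/5)),('Srt',.106,(380+340/5,145+156/5))]:
    print(n,np.round(onz(sc,*a,z),4))
E
```

```text
S [0.4725 0.2194 0.142 ] [0.477 0.22  0.142]
M [0.5232 0.2185 0.149 ] [0.5274 0.217  0.149 ]
L [0.5742 0.2205 0.156 ] [0.5774 0.218  0.156 ]
tip [ 0.5019 -0.2184  0.158 ] [ 0.5075 -0.2184  0.158 ]
sc (246, 134) [ 0.5171 -0.2224  0.15  ]
sc (241, 143) [ 0.5541 -0.2204  0.15  ]
si (285, 271.5) [ 0.5181 -0.2184  0.148 ]
si (315, 267.5) [ 0.5741 -0.2144  0.148 ]
si (340, 264.5) [ 0.6214 -0.2118  0.148 ]
Stop L [0.4731 0.2066 0.142 ]
StopR [0.4727 0.2322 0.142 ]
Llefttip [0.5877 0.1641 0.12  ]
Lrighttip [0.5839 0.2745 0.12  ]
Slt [0.4884 0.1746 0.106 ]
Srt [0.4859 0.2616 0.106 ]
```

```bash
cat >> h.py <<'E'
from scipy.spatial.transform import Rotation as Ro
def tw(): # tool pose
    s=status.observe(); return np.array(s['tool_pos']),Ro.from_quat(s['eef_rot']).as_matrix(),s
def wcam():
    i=imaging.camera_info('wrist'); return i
def wproj(i,X):
    K=np.array(i['mtx']);c=np.array(i['R'])@np.array(X)+np.array(i['t'])
    th=np.arctan2(np.hypot(c[0],c[1]),c[2]);ph=np.arctan2(c[1],c[0])
    return K[0,0]*th*np.cos(ph)+K[0,2],K[1,1]*th*np.sin(ph)+K[1,2]
def wray(i,u,v):
    K=np.array(i['mtx']);a=(u-K[0,2])/K[0,0];b=(v-K[1,2])/K[1,1];th=np.hypot(a,b)
    c=np.array([np.sin(th)*a/max(th,1e-9),np.sin(th)*b/max(th,1e-9),np.cos(th)])
    R=np.array(i['R']);return -R.T@np.array(i['t']),R.T@c
def wonz(i,u,v,z):
    c,r=wray(i,u,v);return c+r*(z-c[2])/r[2]
def go(target,yaw=None):
    p,R,s=tw(); d=R.T@(np.array(target)-p)*1000
    print('tool-axes mm',np.round(d,1),'dist',np.round(np.linalg.norm(d),1))
    cur=np.degrees(np.arctan2(R[1,1],R[0,1])); print('tool y ang',round(cur,2))
E
python3 - <<'E'
from h import *
p,R,s=tw();i=wcam();print(np.array(i['mtx']).round(1).tolist())
c=-np.array(i['R']).T@np.array(i['t']);print(R.T@(c-p)); print((np.array(i['R'])@R).round(3))
go([0.49,0.22,0.30])
E
```

```text
[[309.7, 0.0, 320.5], [0.0, 309.7, 201.8], [0.0, 0.0, 1.0]]
[ 0.08343653  0.00093193 -0.14295952]
[[-0.001  1.     0.   ]
 [-0.946 -0.001 -0.325]
 [-0.325 -0.001  0.946]]
tool-axes mm [-397.4 -188.7  -68.7] dist 445.3
tool y ang 71.91
```

Request:
carry_out([
  [0, 0, -10],
  [0, 0, -10],
  [0, 0, -10],
  [-27, -25, -4],
  [-27, -25, -4],
  [-27, -25, -4],
  [-27, -25, -4],
  [-27, -25, -4],
  [-27, -25, -4],
  [-27, -25, -4],
  [-27, -25, -4],
  [-27, -25, -4],
  [-27, -25, -4],
  [-27, -25, -4],
  [-20, -25, 0],
  [0, 0, 0],
  [0, 0, 0],
], twist=[-6, -6, -6, 0, 0, 0, 0, 0, 0, 0, 0, 0, 0, 0, 0, 0, 0], hand=[85, 85, 85, 85, 85, 85, 85, 85, 85, 85, 85, 85, 85, 85, 85, 85, 85])

```text
clock: 2.12
tool_pos: [0.488, 0.2211, 0.305]
eef_rot: [0.002, 1.0, -0.0, -0.0]
force: [-0.7, -0.3, 0.7]
opening: 0.0849
```

```bash
python3 - <<'E'
from h import *
p,R,s=tw();print(p,s['clock'],s['joint_positions'])
cap('wrist','w1')
E
```

```text
[0.48799671 0.22114047 0.30498208] 2.1167 [ 3.57102752e-01  2.22070825e-01  1.44834004e+00  1.95460796e-05
  1.47171805e+00 -1.20950799e+00]
```

View pics/w1.png

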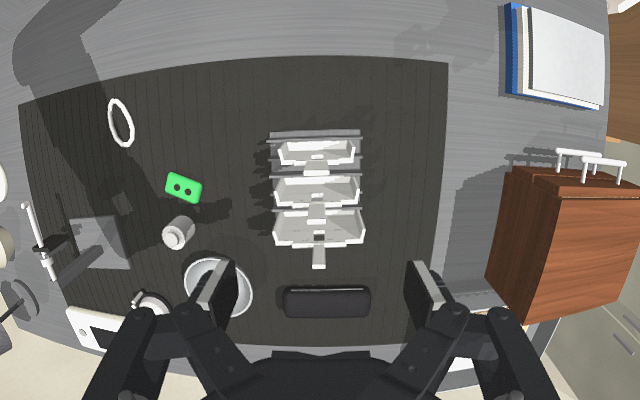

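```bash
python3 - <<'E'
import cv2
a=cv2.imread('pics/w1.png')
cv2.imwrite('pics/crop1.png',cv2.resize(a[125:275,260:375],None,fx=4,fy=4,interpolation=cv2.INTER_CUBIC))
from h import *
i,_,_=load('w1')
for n,x,z in [('S',.475,.142),('M',.5255,.149),('L',.576,.156)]: 
    u,v=wproj(i,[x,.219,z]); print(n,(u-260)*4,(v-125)*4)
E
```

```text
S 230.73757465215863 177.61267054263658
M 232.0432520924753 373.56876054892825
L 233.40775155948927 555.2284170277728
```

View pics/crop1.png

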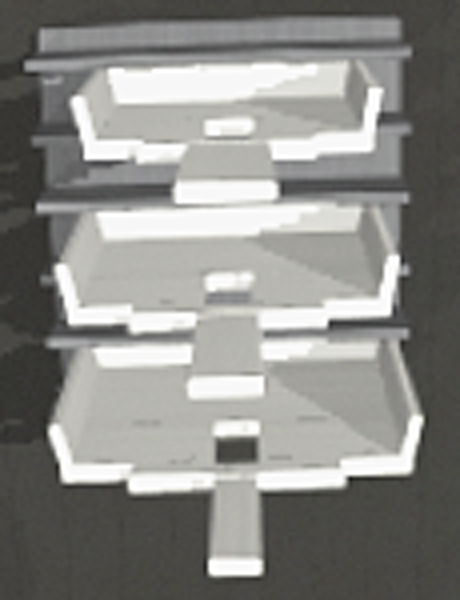

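```bash
python3 - <<'E'
from h import *
i,_,_=load('w1')
q=lambda x,y:(260+(x+.5)/4-.5,125+(y+.5)/4-.5)
def f(n,x,y,z): 
    r=wonz(i,*q(x,y),z); print(n,r.round(4)); return r
f('S',226,189,.142);f('M',226,385,.149);f('L',237,566,.156)
for n,a,b,z in [('S',(90,152),(370,142),.090),('M',(70,318),(390,307),.097),('L',(62,478),(408,466),.104),('Shand',(173,190),(279,188),.142),('Ssh',(137,156),(318,148),.090),('Lsh',(130,486),(345,478),.104),('rackwall',(25,65),(410,52),.032),('rackwall4',(48,342),(408,332),.032)]:
    A=f(n,*a,z);B=f(n,*b,z);d=B-A;print(' len',np.linalg.norm(d),'yaw',np.degrees(np.arctan2(-d[0],d[1])))
E
```

```text
S [0.4776 0.2174 0.142 ]
M [0.5283 0.217  0.149 ]
L [0.579  0.2195 0.156 ]
S [0.4782 0.1764 0.09  ]
S [0.4757 0.2591 0.09  ]
 len 0.08272507944628994 yaw 1.742789196126996
M [0.5278 0.1691 0.097 ]
M [0.5248 0.2656 0.097 ]
 len 0.09656029799767803 yaw 1.7910306939763057
L [0.5783 0.1646 0.104 ]
L [0.5746 0.2724 0.104 ]
 len 0.10784591584877246 yaw 1.9720328360468844
Shand [0.4777 0.2039 0.142 ]
Shand [0.4774 0.2308 0.142 ]
 len 0.026897179953454933 yaw 0.7654524200860892
Ssh [0.4797 0.1904 0.09  ]
Ssh [0.4776 0.2438 0.09  ]
 len 0.05342391773864661 yaw 2.232789175707736
Lsh [0.5809 0.1859 0.104 ]
Lsh [0.5784 0.2529 0.104 ]
 len 0.06698157527175409 yaw 2.1343364707186123
rackwall [0.4594 0.1476 0.032 ]
rackwall [0.4559 0.2782 0.032 ]
 len 0.13060485213407033 yaw 1.5032943976600737
rackwall4 [0.5597 0.1508 0.032 ]
rackwall4 [0.5565 0.2805 0.032 ]
 len 0.12982444563402665 yaw 1.4141735264041273
```

Request:
carry_out([
  [0, -38, 0],
  [0, -38, 0],
  [0, -38, 0],
  [0, -38, 0],
  [0, -38, 0],
  [0, -38, 0],
  [0, -38, 0],
  [0, -38, 0],
  [0, -38, 0],
  [0, -38, 0],
  [0, -38, 0],
  [0, -17, 0],
  [0, 0, 0],
  [0, 0, 0],
], twist=[0, 0, 0, 0, 0, 0, 0, 0, 0, 0, 0, 0, 0, 0], hand=[85, 85, 85, 85, 85, 85, 85, 85, 85, 85, 85, 85, 85, 85])

```text
clock: 3.33
tool_pos: [0.4867, -0.2123, 0.3051]
eef_rot: [0.001, 1.0, 0.0, -0.0]
force: [0.8, 0.7, -0.3]
opening: 0.0853
```

```bash
python3 - <<'E'
from h import *
p,R,s=tw();print(p,s['clock'],s['joint_positions'],s['force'])
pic,d,i=cap('wrist','w2')
cv2.imwrite('pics/crop2.png',cv2.resize(pic[130:280,260:390,::-1],None,fx=4,fy=4,interpolation=cv2.INTER_CUBIC))
E
```

```text
[ 0.48668746 -0.21225575  0.30514925] 3.3333 [-4.80334200e-01  2.10716945e-01  1.46165913e+00  2.02778355e-04
  1.46954133e+00 -2.04930392e+00] [ 0.75726698  0.73329115 -0.28277511]
```

View pics/w2.png

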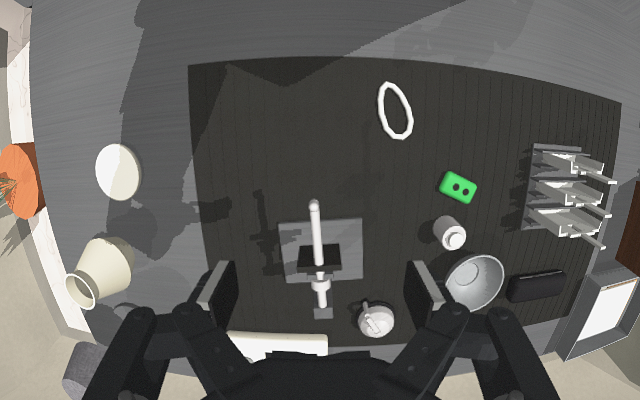

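View pics/crop2.png

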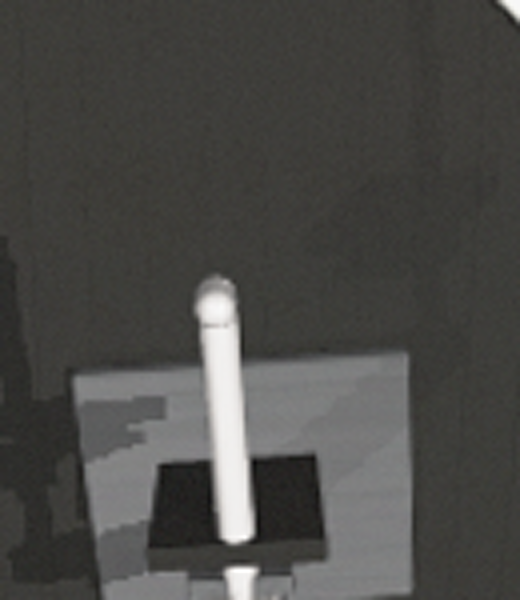

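```bash
python3 - <<'E'
from h import *
i,_,_=load('w2')
q=lambda x,y:(260+(x+.5)/4-.5,130+(y+.5)/4-.5)
def f(n,x,y,z): 
    r=wonz(i,*q(x,y),z); print(n,r.round(4)); return r
f('tip',216,304,.160)
A=f('bar',222,345,.145);B=f('bar',236.5,530,.145);d=B-A;print(np.degrees(np.arctan2(d[1],d[0])))
A=f('bufL',148,555,.151);B=f('bufR',328,548,.151);d=B-A;print(np.degrees(np.arctan2(-d[0],d[1])),np.linalg.norm(d))
A=f('footL',76,372,.012);B=f('footR',406,353,.012);d=B-A;print(np.degrees(np.arctan2(-d[0],d[1])),np.linalg.norm(d))
E
```

```text
tip [ 0.5062 -0.2184  0.16  ]
bar [ 0.523  -0.2173  0.145 ]
bar [ 0.579  -0.2137  0.145 ]
3.6102257203439105
bufL [ 0.5838 -0.2384  0.151 ]
bufR [ 0.5816 -0.1883  0.151 ]
2.49054598098032 0.05017730320537577
footL [ 0.5866 -0.276   0.012 ]
footR [ 0.5791 -0.1497  0.012 ]
3.4029472904212805 0.1265275394310297
```

Request:
carry_out([
  [-7.5, 36, 0],
  [-7.5, 36, 0],
  [-7.5, 36, 0],
  [-7.5, 36, 0],
  [-7.5, 36, 0],
  [-7.5, 36, 0],
  [-7.5, 36, 5],
  [-7.5, 36, 15],
  [-7.5, 36, 20],
  [-7.5, 36, 20],
  [-7.5, 36, 20],
  [-7.5, 36, 20],
  [0, 0, 0],
  [0, 0, 0],
], twist=[0, 0, 0, 0, 0, 0, 0, 0, 0, 0, 0, -1.9, 0, 0], hand=[85, 85, 85, 85, 85, 85, 85, 85, 85, 85, 85, 85, 85, 85])

```text
clock: 4.55
tool_pos: [0.5757, 0.2215, 0.2043]
eef_rot: [-0.018, 1.0, -0.0, -0.001]
force: [-0.2, -0.8, 0.4]
opening: 0.085
```

```bash
python3 - <<'E'
from h import *
p,R,s=tw();print(p,s['clock'],s['force'])
go([.578,.2195,.114])
pic,d,i=cap('wrist','w3')
E
```

```text
[0.57565704 0.221469   0.20427966] 4.55 [-0.22145665 -0.75057523  0.37653132]
tool-axes mm [-2.5 -2.  90.3] dist 90.3
tool y ang 92.08
```

View pics/w3.png

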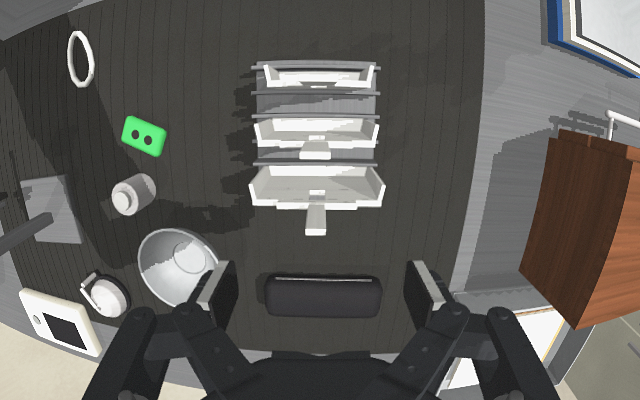

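```bash
python3 - <<'E'
from h import *
i,_,pic=load('w3')
cv2.imwrite('pics/crop3.png',cv2.resize(pic[150:250,240:400,::-1],None,fx=5,fy=5,interpolation=cv2.INTER_CUBIC))
print(wonz(i,315.5,234,.156), wproj(i,[.578,.2195,.156]))
E
```

```text
[0.58119886 0.21888886 0.156     ] (np.float64(316.54225376628403), np.float64(229.73825545684736))
```

View pics/crop3.png

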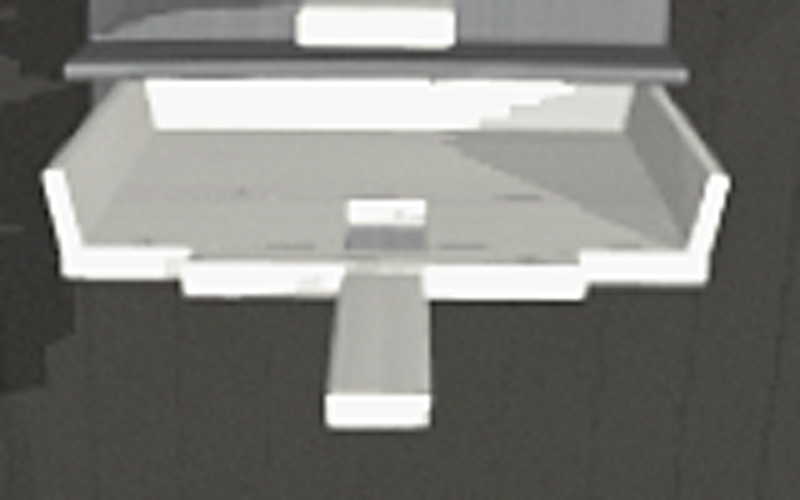

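Request:
carry_out([
  [-4, -2.4, 10],
  [0, 0, 25],
  [0, 0, 25],
  [0, 0, 20],
  [0, 0, 10],
  [0, 0, 0],
  [0, 0, 0],
  [0, 0, 0],
  [0, 0, 0],
  [0, 0, 0],
  [0, 0, 0],
  [0, 0, 0],
], twist=[0.5, 0, 0, 0, 0, 0, 0, 0, 0, 0, 0, 0], hand=[85, 85, 60, 40, 30, 5, 5, 5, 5, 5, 5, 5])

```text
clock: 5.6
tool_pos: [0.5817, 0.2165, 0.1167]
eef_rot: [-0.011, 1.0, 0.0, 0.001]
force: [-0.4, 1.0, 6.1]
opening: 0.0127
```

```bash
python3 - <<'E'
from h import *
p,R,s=tw();print(p,s['clock'],s['force'],s['ft_torque'],s['opening'])
pic,d,i=cap('wrist','w4')
E
```

```text
[0.58169856 0.21646677 0.11670263] 5.6 [-0.36617777  0.98198243  6.10140728] [0.06605685 0.05200177 0.0304876 ] 0.012673826854269201
```

View pics/w4.png

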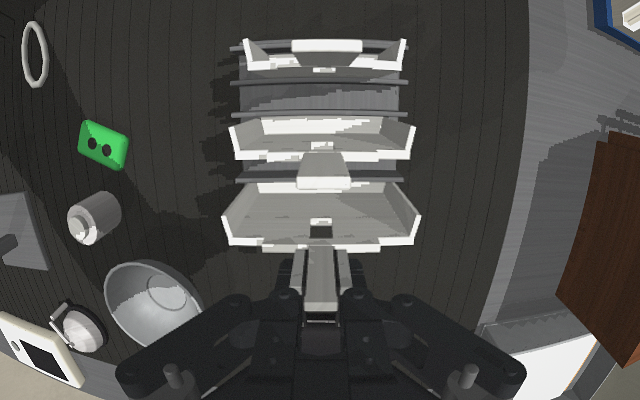

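Request:
carry_out([
  [0, 0, -5],
  [0, 0, -10],
  [0, 0, -15],
  [0, 0, -20],
  [0, 0, -20],
  [0, 0, -20],
  [0, 0, -14],
  [0, 0, 0],
  [0, 0, 0],
], twist=[0, 0, 0, 0, 0, 0, 0, 0, 0], hand=[5, 5, 5, 5, 5, 5, 5, 5, 5])

```text
clock: 6.4
tool_pos: [0.5813, 0.2162, 0.2201]
eef_rot: [-0.011, 1.0, 0.0, 0.0]
force: [-0.0, -0.8, -2.3]
opening: 0.0129
```

```bash
python3 - <<'E'
from h import *
p,R,s=tw();print(p,s['clock'],s['force'],s['ft_torque'],s['opening'],s['joint_velocities'])
go([.455,-.2215,.22])
p,d,i=cap('side','s5')
p2,d,i=cap('wrist','w5')
p,R,s=tw();print(p,s['clock'],s['force'],s['ft_torque'],s['opening'])
cv2.imwrite('pics/c5.png',np.hstack([p[100:220,230:350,::-1].repeat(3,0).repeat(3,1),p2[100:340,200:440,::-1].repeat(1,0).repeat(1,1).repeat(1,0) if 0 else cv2.resize(p2[100:340,200:440,::-1],(360,360))]))
E
```

```text
[0.58127231 0.21617239 0.22010369] 6.4 [-0.00772791 -0.77076601 -2.34235435] [-0.01308695 -0.02848856 -0.05574388] 0.012900480948200913 [ 0.00245796  0.02616712  0.02874969  0.00144578 -0.01000465 -0.00108855]
tool-axes mm [ 1.362e+02 -4.347e+02 -1.000e-01] dist 455.5
tool y ang 91.31
[0.58081497 0.21601156 0.21841351] 6.5 [ 0.92316461  0.75412052 -2.08463959] [ 0.01888548 -0.03621471  0.02834878] 0.012972572615529103Traceback (most recent call last):
  File "<stdin>", line 7, in <module>
IndexError: too many indices for array: array is 1-dimensional, but 3 were indexed
```

```bash
python3 - <<'E'
from h import *
_,_,a=load('s5');_,_,b=load('w5')
cv2.imwrite('pics/c5.png',np.hstack([cv2.resize(a[60:220,230:390,::-1],(400,400)),cv2.resize(b[160:360,220:420,::-1],(400,400))]))
E
```

```text
(no output)
```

View pics/c5.png

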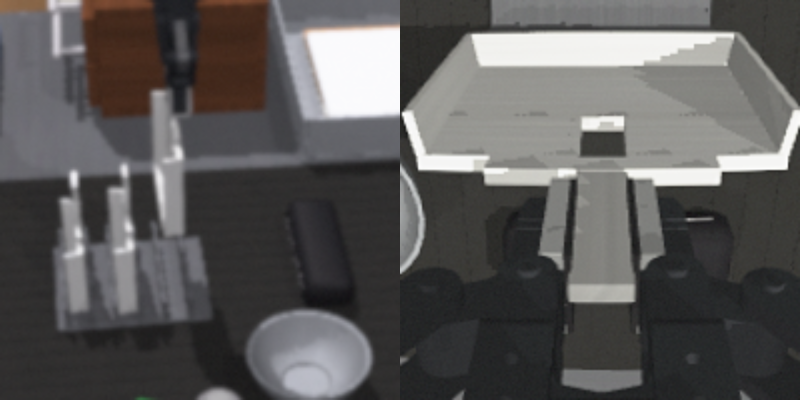

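Request:
carry_out([
  [6, -12, 0],
  [12, -24, 0],
  [14, -34, 0],
  [14, -36, 0],
  [14, -36, 0],
  [14, -36, 0],
  [14, -36, 0],
  [12, -36, 0],
  [10, -36, 0],
  [6, -36, 0],
  [0, -36, 0],
  [0, -32, 0],
  [0, -24, 0],
  [0, -14, 0],
  [0, -5.5, 0],
  [0, 0, 0],
  [0, 0, 0],
  [0, 0, 0],
], twist=[0, 0, 0, 0, 0, 0, 0, 0, 0, 0, 0, 0, 0, 0, -2.2, 0, 0, 0], hand=[5, 5, 5, 5, 5, 5, 5, 5, 5, 5, 5, 5, 5, 5, 5, 5, 5, 5])

```text
clock: 8.0
tool_pos: [0.4752, -0.219, 0.2193]
eef_rot: [-0.03, 1.0, 0.0, -0.0]
force: [-0.1, 0.6, -2.5]
opening: 0.0127
```

```bash
python3 - <<'E'
from h import *
for n in ['scene','side','wrist']: cap(n,n+'6')
p,R,s=tw();print(p,s['clock'],s['force'],s['ft_torque'],s['opening'])
go([.475,-.2203,.1857])
_,_,a=load('scene6');_,_,b=load('side6');_,_,c=load('wrist6')
cv2.imwrite('pics/c6.png',np.hstack([cv2.resize(a[90:250,180:310,::-1],(325,400),interpolation=2),cv2.resize(b[180:340,220:380,::-1],(400,400),interpolation=2)]))
cv2.imwrite('pics/c6w.png',cv2.resize(c[120:350,200:440,::-1],None,fx=2.5,fy=2.5,interpolation=2))
E
```

```text
[ 0.47526749 -0.21913376  0.21966088] 8.15 [ 0.34440307  0.07773077 -2.39607706] [ 0.03293771 -0.03240695  0.02984331] 0.01255505100678066
tool-axes mm [ 0.3 -1.1 34. ] dist 34.0
tool y ang 93.53
```

View pics/c6.png

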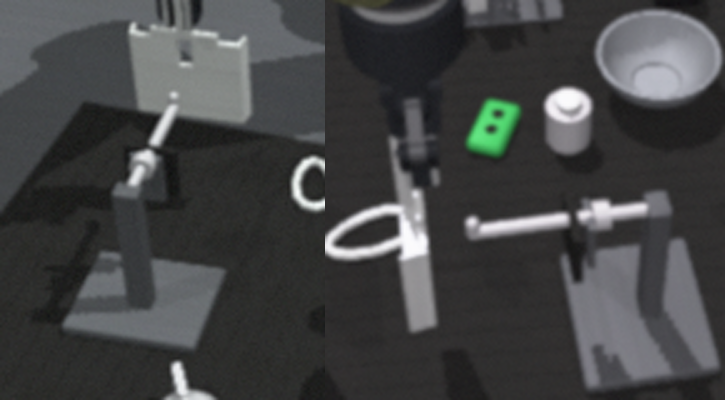

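View pics/c6w.png

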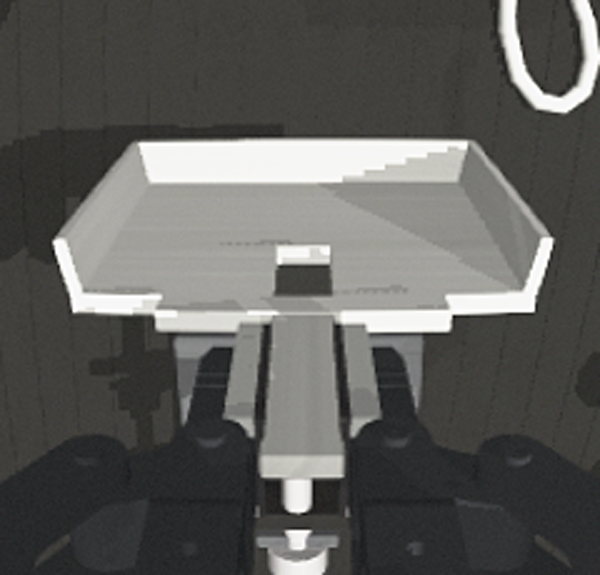

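```bash
python3 - <<'E'
from h import *
i,_,_=load('wrist6'); p,R,s=tw()
for n,u,v,z in [('bar',318.8,316,.145),('bar2',318.8,333,.145),('slot',200+303/2.5,120+250/2.5,.199),('handletop',200+302/2.5,120+465/2.5,.259)]:
    X=wonz(i,u,v,z); print(n,X.round(4),'tool',(R.T@(X-p)).round(4))
# scene/side: tray edges
sc,_,_=load('scene6'); si,_,_=load('side6')
for nm,i2,u,v,z in [('sc tray L top',sc,180+133/2.5,90+28/2.5,.206),('sc tray R top',sc,180+245/2.5,90+42/2.5,.206),('tip',sc,180+174/2.5,90+95/2.5,.160),('sideTip',si,220+473/2.5-130,180+227/2.5,.158)]:
    X=onz(i2,u,v,z); print(nm,X.round(4),'tool',(R.T@(X-p)).round(4))
E
```

```text
bar [ 0.5749 -0.2139  0.145 ] tool [-0.0997 -0.0009  0.0747]
bar2 [ 0.5962 -0.2126  0.145 ] tool [-0.1211 -0.001   0.0747]
slot [ 0.4592 -0.219   0.199 ] tool [0.0161 0.0011 0.0207]
handletop [ 0.4736 -0.2184  0.259 ] tool [ 0.0016  0.0008 -0.0393]
sc tray L top [ 0.4716 -0.268   0.206 ] tool [ 0.0066 -0.0486  0.0137]
sc tray R top [ 0.4647 -0.1568  0.206 ] tool [0.0067 0.0629 0.0137]
tip [ 0.5045 -0.2172  0.16  ] tool [-0.0293  0.0001  0.0597]
sideTip [ 0.5077 -0.2234  0.158 ] tool [-0.0321 -0.0062  0.0617]
```

Request:
carry_out([
  [0, -1.5, 8],
  [0, 0, 12],
  [0, 0, 10],
  [0, 0, 4],
  [0, 0, 0],
  [0, 0, 0],
  [0, 0, 0],
], twist=[0, 0, 0, 0, 0, 0, 0], hand=[5, 5, 5, 5, 5, 5, 5])

```text
clock: 8.73
tool_pos: [0.4755, -0.2214, 0.1861]
eef_rot: [-0.031, 1.0, -0.0, 0.0]
force: [-0.4, 0.3, -2.3]
opening: 0.0127
```

```bash
python3 - <<'E'
from h import *
for n in ['scene','side','wrist']: cap(n,n+'7')
p,R,s=tw();print(p,s['clock'],s['force'],s['ft_torque'],s['opening'])
go([.475,-.2203,.1857])
_,_,a=load('scene7');_,_,b=load('side7');_,_,c=load('wrist7')
cv2.imwrite('pics/c7.png',np.hstack([cv2.resize(a[95:175,215:295,::-1],(400,400),interpolation=2),cv2.resize(b[220:300,240:320,::-1],(400,400),interpolation=2)]))
cv2.imwrite('pics/c7w.png',cv2.resize(c[170:350,240:400,::-1],None,fx=3.3,fy=3.3,interpolation=2))
E
```

```text
[ 0.47541595 -0.22143666  0.18611925] 8.8833 [ 0.0383884  -0.45588611 -2.17273288] [-0.00275464 -0.05611669  0.00030226] 0.013074700856627118
tool-axes mm [0.3 1.2 0.4] dist 1.3
tool y ang 93.5
```

View pics/c7.png

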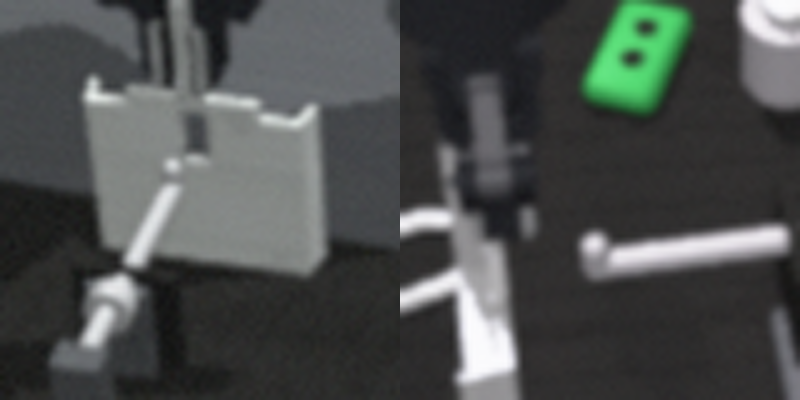

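View pics/c7w.png

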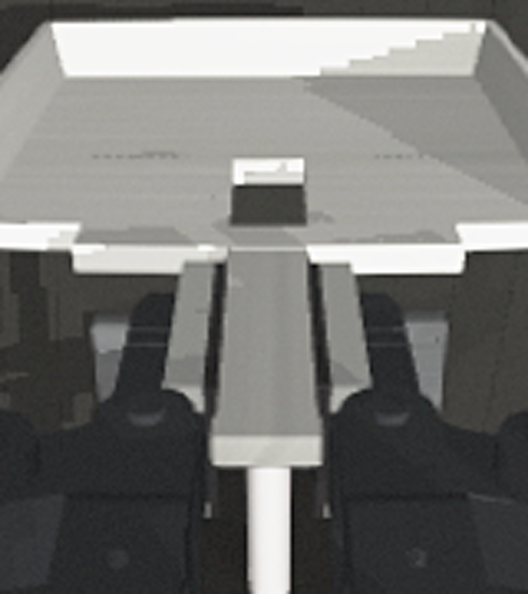

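```bash
python3 - <<'E'
from h import *
i,_,_=load('wrist7'); p,R,s=tw()
for n,u,v,z in [('bar',240+270.5/3.3,170+480/3.3,.145),('bar2',240+271/3.3,170+585/3.3,.145),('slotbot',240+268.5/3.3,170+185/3.3,.135),('handletop',240+266.5/3.3,170+450/3.3,.225)]:
    X=wonz(i,u,v,z); print(n,X.round(4),'tool',(R.T@(X-p)).round(4))
sc,_,_=load('scene7'); si,_,_=load('side7')
for nm,i2,u,v,z in [('slot top',sc,215+197/5,95+113/5,.1654),('slot bot',sc,215+197.5/5,95+153/5,.1354),('tip',sc,215+172/5,95+165/5,.158),('plate cornL',sc,215+90/5,95+100/5,.1734),('plate cornR',sc,215+314/5,95+122/5,.1734),('botL',sc,215+105/5,95+247/5,.0754),('botR',sc,215+308/5,95+272/5,.0754),('sidetip',si,240+195/5,220+252/5,.158)]:
    X=onz(i2,u,v,z); print(nm,X.round(4),'tool',(R.T@(X-p)).round(4))
E
```

```text
bar [ 0.5464 -0.2154  0.145 ] tool [-0.0712  0.0017  0.0412]
bar2 [ 0.5817 -0.2131  0.145 ] tool [-0.1066  0.0019  0.0412]
slotbot [ 0.4764 -0.2202  0.135 ] tool [-0.001   0.0012  0.0511]
handletop [ 0.4744 -0.2208  0.225 ] tool [ 0.0009  0.0007 -0.0389]
slot top [ 0.467  -0.2188  0.1654] tool [0.0082 0.0032 0.0207]
slot bot [ 0.4588 -0.224   0.1354] tool [ 0.0167 -0.0016  0.0507]
tip [ 0.502  -0.2189  0.158 ] tool [-0.0267  0.0009  0.0281]
plate cornL [ 0.4822 -0.2678  0.1734] tool [-0.0039 -0.0467  0.0127]
plate cornR [ 0.4695 -0.1572  0.1734] tool [0.002  0.0645 0.0127]
botL [ 0.4714 -0.275   0.0754] tool [ 0.0073 -0.0531  0.1107]
botR [ 0.4623 -0.1674  0.0754] tool [0.0099 0.0548 0.1107]
sidetip [ 0.5074 -0.2224  0.158 ] tool [-0.0318 -0.0029  0.0281]
```

Request:
carry_out([
  [-6, 0.5, 0],
  [-8, 0, 0],
  [-6, 0, 0],
  [-4, 0, 0],
  [-4, 0, 0],
  [-4, 0, 0],
  [0, 0, 0],
  [0, 0, 0],
], twist=[0, 0, 0, 0, 0, 0, 0, 0], hand=[5, 5, 5, 5, 5, 5, 5, 5])

```text
clock: 9.55
tool_pos: [0.5072, -0.2188, 0.1855]
eef_rot: [-0.031, 1.0, 0.0, -0.0]
force: [0.0, 0.5, -2.2]
opening: 0.0129
```

```bash
python3 - <<'E'
from h import *
for n in ['scene','side','wrist']: cap(n,n+'8')
p,R,s=tw();print(p,s['clock'],s['force'],s['ft_torque'],s['opening'])
_,_,a=load('scene8');_,_,b=load('side8');_,_,c=load('wrist8')
cv2.imwrite('pics/c8.png',np.hstack([cv2.resize(a[95:175,215:295,::-1],(400,400),interpolation=2),cv2.resize(b[220:300,240:320,::-1],(400,400),interpolation=2)]))
cv2.imwrite('pics/c8w.png',cv2.resize(c[170:350,240:400,::-1],None,fx=3.3,fy=3.3,interpolation=2))
E
```

```text
[ 0.50701222 -0.2189164   0.18567923] 9.7 [ 0.04818925 -0.70595642 -2.18840538] [-0.0153147  -0.0277601  -0.03024691] 0.013057042086922389
```

View pics/c8.png

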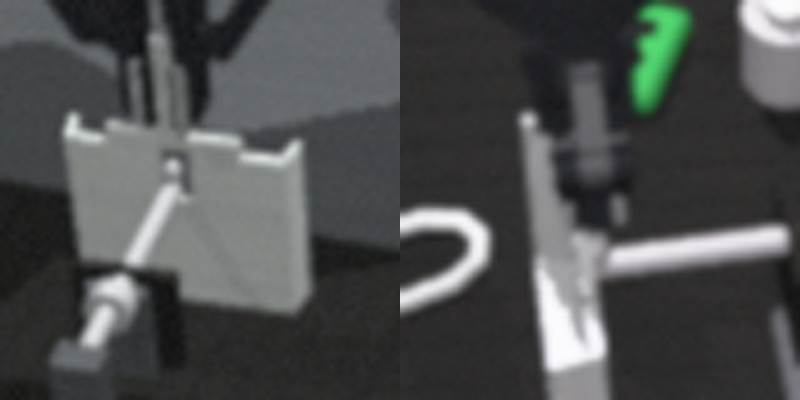

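View pics/c8w.png

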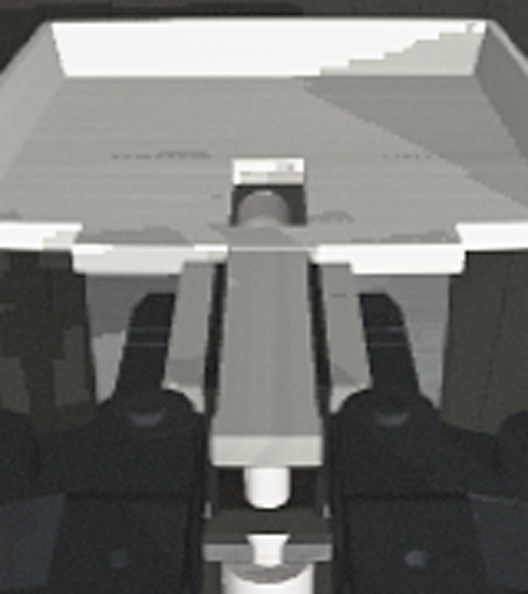

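Request:
carry_out([
  [-5, 0, 0],
  [-7, 0, 0],
  [-8, 0, 2],
  [-8, 0, 4],
  [-8, 0, 4],
  [-8, 0, 3],
  [-8, 0, 0],
  [-5, 0, 0],
  [0, 0, 0],
  [0, 0, 0],
  [0, 0, 0],
], twist=[0, 0, 0, 0, 0, 0, 0, 0, 0, 0, 0], hand=[5, 5, 5, 5, 5, 5, 5, 5, 5, 5, 5])

```text
clock: 10.62
tool_pos: [0.5639, -0.2155, 0.1728]
eef_rot: [-0.031, 1.0, -0.0, 0.0]
force: [0.4, 0.6, -2.8]
opening: 0.0129
```

```bash
python3 - <<'E'
from h import *
for n in ['side','wrist']: cap(n,n+'9')
p,R,s=tw();print(p,s['clock'],s['force'],s['ft_torque'],s['opening'])
_,_,b=load('side9');_,_,c=load('wrist9')
cv2.imwrite('pics/c9.png',np.hstack([cv2.resize(b[210:310,260:360,::-1],(400,400),interpolation=2),cv2.resize(c[170:330,240:400,::-1],(400,400),interpolation=2)]))
E
```

```text
[ 0.56383044 -0.21550209  0.17286088] 10.7167 [ 0.59049811  0.06916523 -0.90535554] [ 0.03229648  0.02891525 -0.00643461] 0.012599586749411217
```

View pics/c9.png

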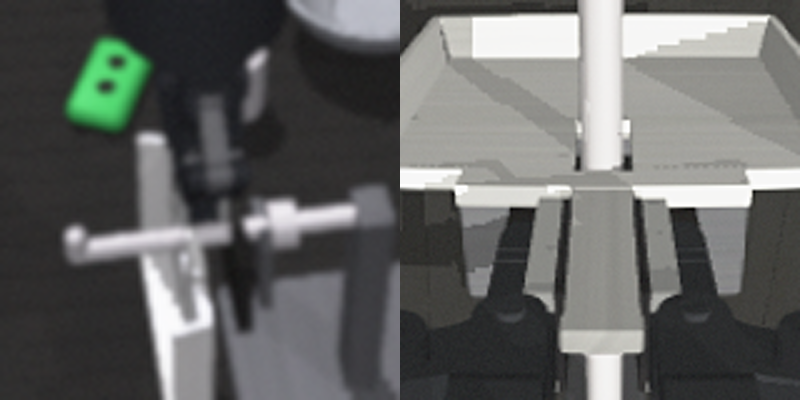

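Request:
carry_out([
  [-2, 0, 1],
  [-2, 0, 1],
  [-2, 0, 1],
  [-2, 0, 0],
  [-1, 0, 0],
  [0, 0, 0],
  [0, 0, 0],
  [0, 0, 0],
], twist=[0, 0, 0, 0, 0, 0, 0, 0], hand=[5, 5, 5, 5, 5, 5, 5, 5])

```text
clock: 11.38
tool_pos: [0.5732, -0.2149, 0.1698]
eef_rot: [-0.031, 1.0, -0.0, 0.0]
force: [1.7, 0.2, 0.1]
opening: 0.0128
```

```bash
python3 - <<'E'
from h import *
p,R,s=tw();print(p,s['clock'],s['force'],s['ft_torque'],s['opening'])
E
```

```text
[ 0.57320893 -0.21486959  0.16981773] 11.3833 [1.70741376 0.22485912 0.05565704] [ 0.01132901 -0.21923774 -0.0290548 ] 0.012829094044348193
```

Request:
carry_out([
  [-1, 0, 0],
  [-1, 0, 0],
  [-1, 0, 0],
  [0, 0, 0],
  [0, 0, 0],
  [0, 0, 0],
], twist=[0, 0, 0, 0, 0, 0], hand=[5, 5, 5, 5, 5, 5])

```text
clock: 11.88
tool_pos: [0.5761, -0.2147, 0.1697]
eef_rot: [-0.031, 1.0, -0.0, 0.0]
force: [-0.4, 0.7, 1.0]
opening: 0.013
```

Request:
carry_out([
  [-1, 0, 0],
  [-1, 0, 0],
  [-1, 0, 0],
  [0, 0, 0],
  [0, 0, 0],
  [0, 0, 0],
], twist=[0, 0, 0, 0, 0, 0], hand=[5, 5, 5, 5, 5, 5])

```text
clock: 12.38
tool_pos: [0.5792, -0.2145, 0.1697]
eef_rot: [-0.031, 1.0, -0.0, 0.0]
force: [1.2, -0.3, 0.7]
opening: 0.0124
```

Request:
carry_out([
  [-1, 0, 0],
  [-1, 0, 0],
  [-1, 0, 0],
  [0, 0, 0],
  [0, 0, 0],
  [0, 0, 0],
], twist=[0, 0, 0, 0, 0, 0], hand=[5, 5, 5, 5, 5, 5])

```text
clock: 12.88
tool_pos: [0.5814, -0.2143, 0.1696]
eef_rot: [-0.031, 1.0, 0.0, -0.001]
force: [-7.8, -0.1, 3.7]
opening: 0.0128
```

```bash
python3 - <<'E'
from h import *
p,R,s=tw();print(p,s['clock'],s['force'],s['ft_torque'],s['opening'])
for n in ['side','wrist']: cap(n,n+'10')
_,_,b=load('side10');_,_,c=load('wrist10')
cv2.imwrite('pics/c10.png',np.hstack([cv2.resize(b[210:310,260:360,::-1],(400,400),interpolation=2),cv2.resize(c[170:330,240:400,::-1],(400,400),interpolation=2)]))
E
```

```text
[ 0.58140534 -0.21434069  0.16962037] 12.8833 [-7.8485036  -0.14298611  3.74582444] [0.06545278 1.42830881 0.02923898] 0.012789886045518036
```

View pics/c10.png

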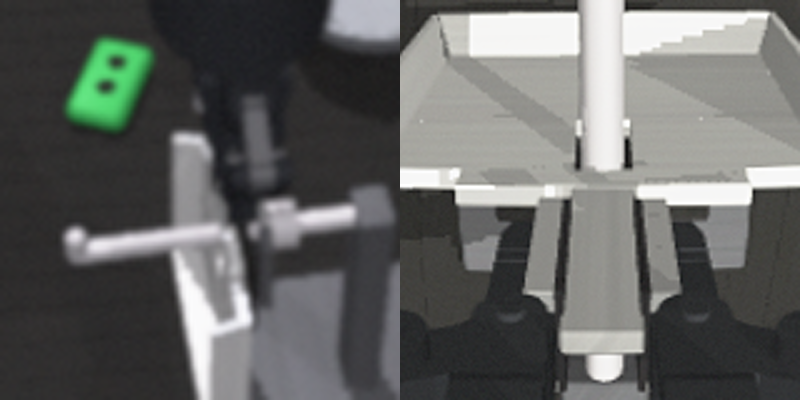

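Request:
carry_out([
  [-0.5, 0, 0],
  [0, 0, 0],
  [0, 0, 0],
  [0, 0, 0],
], twist=[0, 0, 0, 0], hand=[5, 5, 5, 5])

```text
clock: 13.32
tool_pos: [0.5817, -0.2143, 0.1696]
eef_rot: [-0.031, 1.0, 0.0, -0.001]
force: [-9.6, 0.1, 4.7]
opening: 0.0125
```

Request:
carry_out([
  [-0.2, 0, 0],
  [0, 0, 0],
  [0, 0, 0],
  [1, 0, 0],
  [0.8, 0, 0],
  [0, 0, 0],
  [0, 0, 0],
  [0, 0, 0],
], twist=[0, 0, 0, 0, 0, 0, 0, 0], hand=[5, 5, 5, 5, 5, 5, 5, 5])

```text
clock: 13.98
tool_pos: [0.5807, -0.2144, 0.1696]
eef_rot: [-0.031, 1.0, 0.0, -0.0]
force: [-5.5, 1.0, 1.9]
opening: 0.0128
```

Request:
carry_out([
  [1, 0, 0],
  [0.5, 0, 0],
  [0, 0, 0],
  [0, 0, 0],
  [0, 0, 0],
], twist=[0, 0, 0, 0, 0], hand=[5, 5, 5, 5, 5])

```text
clock: 14.4
tool_pos: [0.5796, -0.2144, 0.1697]
eef_rot: [-0.031, 1.0, -0.0, 0.0]
force: [1.2, -0.6, 1.4]
opening: 0.0125
```

Request:
carry_out([
  [0, 0, 0],
  [0, 0, 0],
  [0, 0, 0],
  [0, 0, 0],
  [0, 0, 0],
  [0, 0, 0],
], twist=[0, 0, 0, 0, 0, 0], hand=[14, 16, 20, 28, 36, 40])

```text
clock: 14.9
tool_pos: [0.5794, -0.2145, 0.1696]
eef_rot: [-0.031, 1.0, -0.0, -0.0]
force: [-0.1, -0.5, -0.4]
opening: 0.0401
```

```bash
python3 - <<'E'
from h import *
p,R,s=tw();print(p,s['clock'],s['force'],s['ft_torque'],s['opening'])
for n in ['side','wrist','scene']: cap(n,n+'11')
_,_,b=load('side11');_,_,c=load('wrist11')
cv2.imwrite('pics/c11.png',np.hstack([cv2.resize(b[210:310,260:360,::-1],(400,400),interpolation=2),cv2.resize(c[170:330,240:400,::-1],(400,400),interpolation=2)]))
E
```

```text
[ 0.57941763 -0.2144829   0.16964413] 14.9 [-0.05498169 -0.51520024 -0.42399516] [-0.05433181 -0.0306021  -0.00389647] 0.040052617132409825
```

View pics/c11.png

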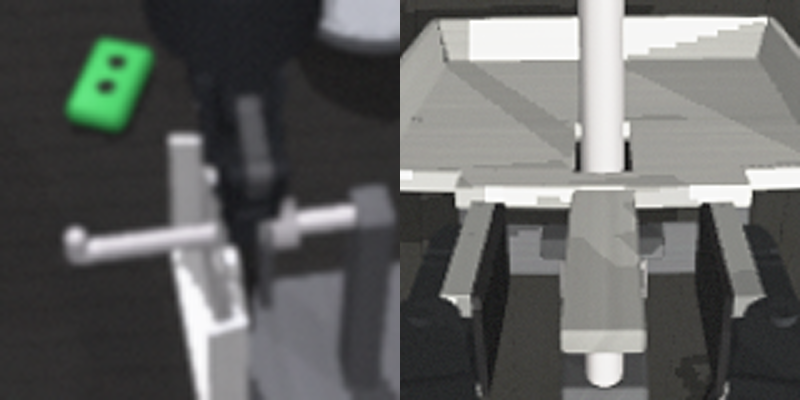

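Request:
carry_out([
  [0, 0, -8],
  [0, 0, -20],
  [0, 0, -25],
  [2, 15, -20],
  [2, 30, -10],
  [2, 36, 0],
  [2, 36, 0],
  [2, 36, 0],
  [2, 36, 0],
  [2, 36, 0],
  [2, 36, 0],
  [2, 36, 0],
  [2, 36, 0],
  [2, 36, 15],
  [2, 36, 15],
  [3, 28, 15],
  [0, 0, 0],
  [0, 0, 0],
  [0, 0, 0],
], twist=[0, 0, 0, 0, 0, 0, 0, 0, 0, 0, 0, 0, 0, 0, 0, 1.9, 0, 0, 0], hand=[40, 40, 40, 60, 60, 60, 60, 60, 60, 60, 60, 60, 60, 60, 60, 60, 60, 60, 60])

```text
clock: 16.63
tool_pos: [0.5263, 0.2158, 0.2085]
eef_rot: [-0.014, 1.0, 0.0, 0.0]
force: [0.4, 0.3, -0.0]
opening: 0.06
```

```bash
python3 - <<'E'
from h import *
cap('side','side12');cap('scene','scene12'); pic,d,i=cap('wrist','w12')
p,R,s=tw();print(p,s['clock'],s['force'])
go([.528,.2165,.108])
cv2.imwrite('pics/c12.png',cv2.resize(pic[110:270,230:410,::-1],None,fx=4,fy=3.6,interpolation=2))
_,_,a=load('scene12');_,_,b=load('side12')
cv2.imwrite('pics/c12b.png',np.hstack([cv2.resize(a[90:190,200:300,::-1],(400,400),interpolation=2),cv2.resize(b[210:310,260:360,::-1],(400,400),interpolation=2)]))
E
```

```text
[0.52656267 0.21514866 0.20857057] 16.7833 [ 0.73704381 -1.16201506  0.71171727]
tool-axes mm [ -1.3   1.3 100.6] dist 100.6
tool y ang 91.53
```

View pics/c12.png

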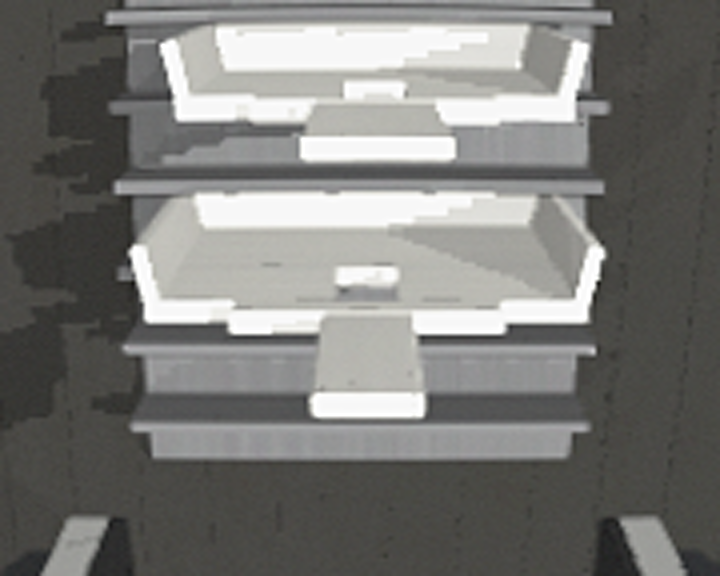

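View pics/c12b.png

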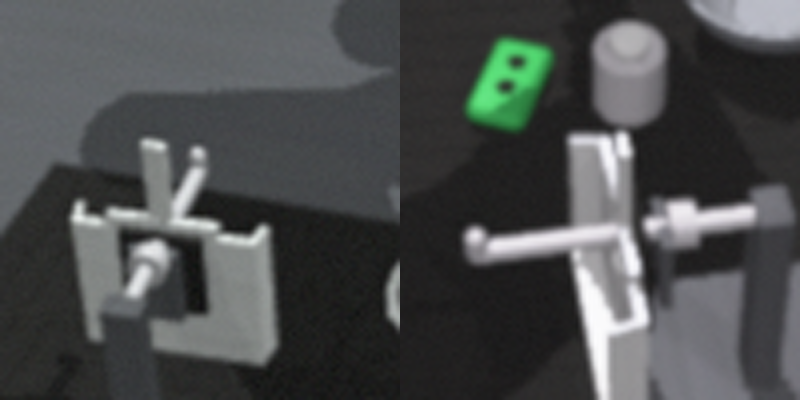

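```bash
python3 - <<'E'
from h import *
i,_,_=load('w12'); p,R,s=tw()
for u,v,z in [(322,222.5,.149),(322,110+322/3.6,.097)]:
    X=wonz(i,u,v,z);print(X.round(4),(R.T@(X-p)*1000).round(1))
E
```

```text
[0.5284 0.217  0.149 ] [-1.8  1.7 59.6]
[0.5287 0.2172 0.097 ] [ -2.    2.  111.6]
```

Request:
carry_out([
  [-2, 1, 14],
  [0, 0, 25],
  [0, 0, 25],
  [0, 0, 20],
  [0, 0, 10],
  [0, 0, 5],
  [0, 0, 0],
  [0, 0, 0],
  [0, 0, 0],
  [0, 0, 0],
  [0, 0, 0],
], twist=[0, 0, 0, 0, 0, 0, 0, 0, 0, 0, 0], hand=[60, 60, 60, 50, 36, 30, 10, 10, 10, 10, 10])

```text
clock: 17.7
tool_pos: [0.5282, 0.2172, 0.1094]
eef_rot: [-0.014, 1.0, 0.0, 0.001]
force: [-0.6, -0.8, -1.3]
opening: 0.0191
```

```bash
python3 - <<'E'
from h import *
p,R,s=tw();print(p,s['clock'],s['force'],s['opening'])
E
```

```text
[0.52819631 0.21723784 0.10936845] 17.7 [-0.55660061 -0.75750524 -1.25912921] 0.019074298232257737
```

Request:
carry_out([
  [0, 0, -5],
  [0, 0, -10],
  [0, 0, -15],
  [0, 0, -20],
  [0, 0, -20],
  [0, -12, -20],
  [0, -24, -16],
  [0, -34, 0],
  [5, -36, 0],
  [12, -36, 0],
  [14, -36, 0],
  [14, -36, 0],
  [12, -36, 0],
  [8, -36, 0],
  [0, -36, 0],
  [0, -36, 0],
  [0, -34, 0],
  [0, -24, 0],
  [0, -14, 0],
  [0, -6, 0],
], twist=[0, 0, 0, 0, 0, 0, 0, 0, 0, 0, 0, 0, 0, 0, 0, 0, 0, 0, 0, -2], hand=[10, 10, 10, 10, 10, 10, 10, 10, 10, 10, 10, 10, 10, 10, 10, 10, 10, 10, 10, 10])

```text
clock: 19.37
tool_pos: [0.4751, -0.2222, 0.2154]
eef_rot: [-0.03, 1.0, -0.0, 0.0]
force: [0.5, -0.9, -2.1]
opening: 0.0186
```

Request:
carry_out([
  [0, 0, 5],
  [0, 0, 9],
  [0, 0, 9],
  [0, 0, 5],
  [0, 0, 0],
  [0, 0, 0],
  [0, 0, 0],
  [0, 0, 0],
], twist=[0, 0, 0, 0, 0, 0, 0, 0], hand=[10, 10, 10, 10, 10, 10, 10, 10])

```text
clock: 20.03
tool_pos: [0.4754, -0.2205, 0.1871]
eef_rot: [-0.031, 1.0, -0.0, 0.0]
force: [-0.3, -0.3, -1.3]
opening: 0.0188
```

```bash
python3 - <<'E'
from h import *
for n in ['scene','side','wrist']: cap(n,n+'13')
p,R,s=tw();print(p,s['clock'],s['force'],s['ft_torque'],s['opening'])
go([.475,-.2209,.1854])
_,_,a=load('scene13');_,_,b=load('side13');_,_,c=load('wrist13')
cv2.imwrite('pics/c13.png',np.hstack([cv2.resize(a[95:175,215:295,::-1],(400,400),interpolation=2),cv2.resize(b[220:300,240:320,::-1],(400,400),interpolation=2)]))
cv2.imwrite('pics/c13w.png',cv2.resize(c[170:350,240:400,::-1],None,fx=3.3,fy=3.3,interpolation=2))
E
```

```text
[ 0.4753136  -0.22053725  0.1869233 ] 20.1833 [ 0.73926011  0.46490265 -1.99903703] [0.00235321 0.01338176 0.06634978] 0.018526137892206553
tool-axes mm [ 0.3 -0.3  1.5] dist 1.6
tool y ang 93.61
```

View pics/c13.png

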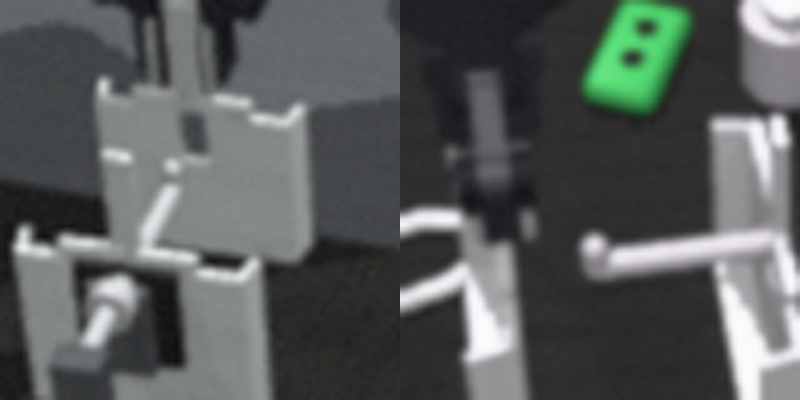

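View pics/c13w.png

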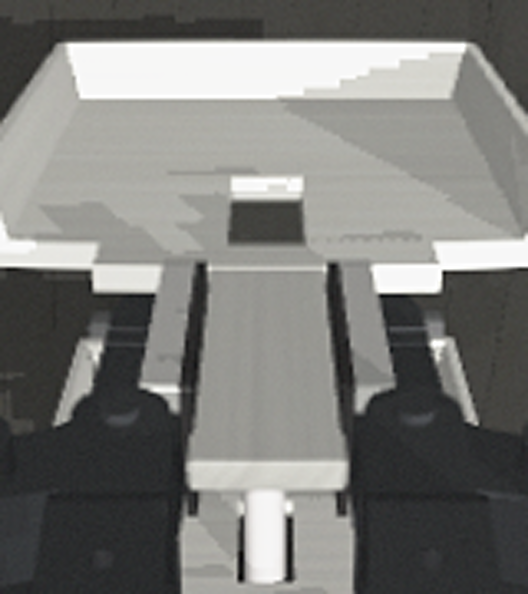

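Request:
carry_out([
  [-6, -0.2, 0.5],
  [-8, 0, 0.5],
  [-6, 0, 0],
  [-4, 0, 0],
  [-4, 0, 0],
  [-4, 0, 0],
  [0, 0, 0],
  [0, 0, 0],
], twist=[0, 0, 0, 0, 0, 0, 0, 0], hand=[10, 10, 10, 10, 10, 10, 10, 10])

```text
clock: 20.85
tool_pos: [0.5072, -0.2186, 0.1855]
eef_rot: [-0.032, 1.0, 0.0, -0.0]
force: [0.4, 0.4, -1.6]
opening: 0.0189
```

```bash
python3 - <<'E'
from h import *
for n in ['scene','wrist']: cap(n,n+'14')
p,R,s=tw();print(p,s['clock'],s['force'],s['ft_torque'],s['opening'])
_,_,a=load('scene14');_,_,c=load('wrist14')
cv2.imwrite('pics/c14.png',np.hstack([cv2.resize(a[95:175,215:295,::-1],(400,400),interpolation=2),cv2.resize(c[210:290,280:360,::-1],(400,400),interpolation=2)]))
E
```

```text
[ 0.50702365 -0.21871713  0.18563367] 20.95 [-0.20646068 -0.51056703 -2.00062207] [-0.0058271   0.0618742   0.04733318] 0.019099468706663632
```

View pics/c14.png

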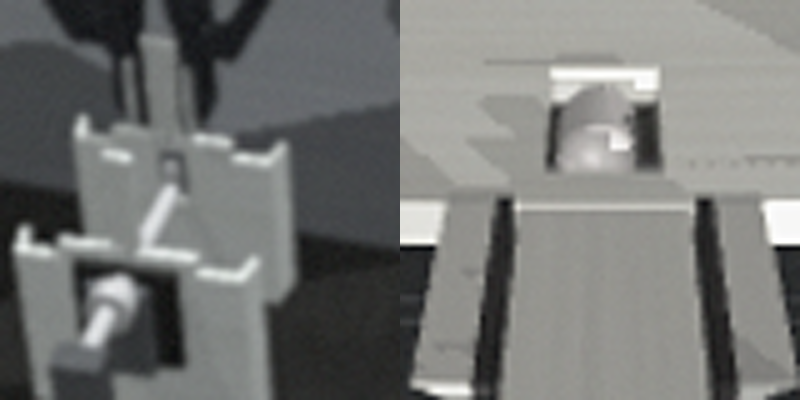

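Request:
carry_out([
  [-5, -0.6, 0],
  [-7, 0, 0],
  [-8, 0, 2],
  [-8, 0, 4],
  [-8, 0, 4],
  [-8, 0, 3],
  [-4, 0, 0],
  [0, 0, 0],
  [0, 0, 0],
  [0, 0, 0],
], twist=[0, 0, 0, 0, 0, 0, 0, 0, 0, 0], hand=[10, 10, 10, 10, 10, 10, 10, 10, 10, 10])

```text
clock: 21.78
tool_pos: [0.555, -0.2163, 0.1728]
eef_rot: [-0.031, 1.0, -0.0, 0.0]
force: [-0.1, 1.0, -0.9]
opening: 0.0189
```

```bash
python3 - <<'E'
from h import *
for n in ['side','wrist','scene']: cap(n,n+'15')
p,R,s=tw();print(p,s['clock'],s['force'],s['ft_torque'],s['opening'])
_,_,b=load('side15');_,_,c=load('wrist15');_,_,a=load('scene15')
cv2.imwrite('pics/c15.png',np.hstack([cv2.resize(b[210:310,260:360,::-1],(400,400),interpolation=2),cv2.resize(a[110:190,205:285,::-1],(400,400),interpolation=2)]))
cv2.imwrite('pics/c15w.png',cv2.resize(c[170:350,220:420,::-1],None,fx=3,fy=3,interpolation=2))
E
```

```text
[ 0.55496556 -0.21637905  0.17294412] 21.9333 [ 0.23478268 -0.08062394 -0.65665192] [ 0.00481334  0.04179373 -0.02300495] 0.01887482256096157
```

View pics/c15.png

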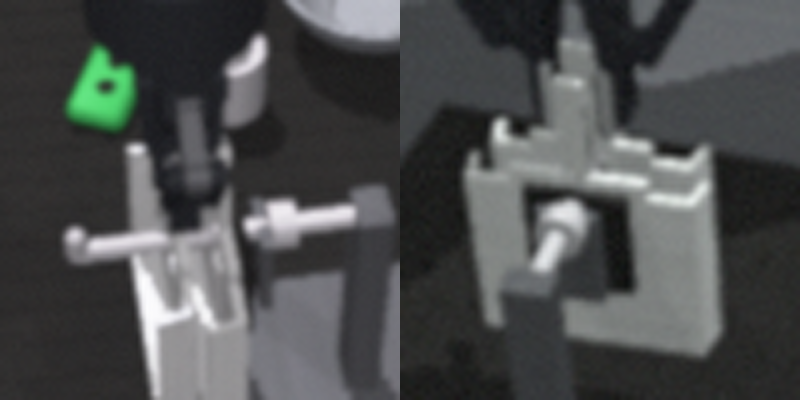

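View pics/c15w.png

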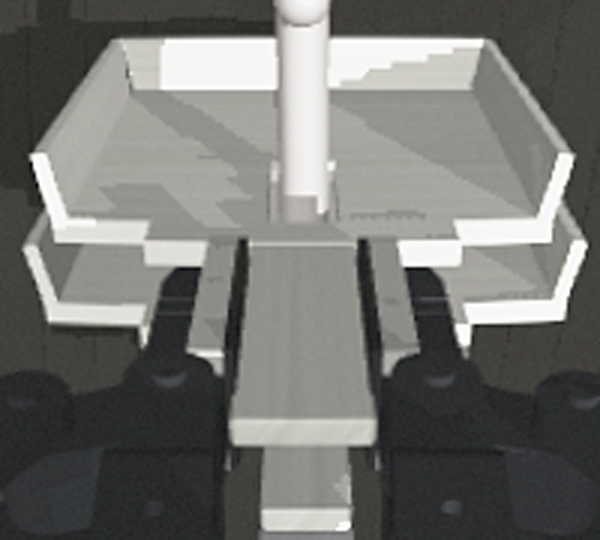

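Request:
carry_out([
  [-2, 0, 1],
  [-2, 0, 1],
  [-2, 0, 0.5],
  [-2, 0, 0],
  [-2, 0, 0],
  [-1, 0, 0],
  [0, 0, 0],
  [0, 0, 0],
  [0, 0, 0],
], twist=[0, 0, 0, 0, 0, 0, 0, 0, 0], hand=[10, 10, 10, 10, 10, 10, 10, 10, 10])

```text
clock: 22.68
tool_pos: [0.566, -0.2156, 0.1701]
eef_rot: [-0.031, 1.0, 0.0, -0.0]
force: [0.4, 0.0, -0.8]
opening: 0.0186
```

```bash
python3 - <<'E'
from h import *
p,R,s=tw();print(p,s['clock'],s['force'],s['ft_torque'],s['opening'])
E
```

```text
[ 0.56603309 -0.21558808  0.17014291] 22.6833 [ 0.36767572  0.03279535 -0.84092471] [0.05499541 0.00454315 0.01056137] 0.018551718230789868
```

Request:
carry_out([
  [-1.5, 0, 0.5],
  [-1.5, 0, 0.5],
  [-1, 0, 0],
  [-1, 0, 0],
  [-1, 0, 0],
  [0, 0, 0],
  [0, 0, 0],
  [0, 0, 0],
], twist=[0, 0, 0, 0, 0, 0, 0, 0], hand=[10, 10, 10, 10, 10, 10, 10, 10])

```text
clock: 23.35
tool_pos: [0.572, -0.2152, 0.1691]
eef_rot: [-0.031, 1.0, 0.0, -0.0]
force: [-2.2, 0.5, -0.9]
opening: 0.019
```

Request:
carry_out([
  [-1, 0, 0],
  [0, 0, 0],
  [0, 0, 0],
  [0, 0, 0],
], twist=[0, 0, 0, 0], hand=[10, 10, 10, 10])

```text
clock: 23.68
tool_pos: [0.5727, -0.2152, 0.1691]
eef_rot: [-0.031, 1.0, 0.0, -0.001]
force: [-5.7, -0.3, 0.4]
opening: 0.0188
```

```bash
python3 - <<'E'
from h import *
for n in ['side','wrist']: cap(n,n+'16')
p,R,s=tw();print(p,s['clock'],s['force'],s['ft_torque'],s['opening'])
_,_,b=load('side16');_,_,c=load('wrist16')
cv2.imwrite('pics/c16.png',cv2.resize(b[210:310,260:360,::-1],(500,500),interpolation=2))
cv2.imwrite('pics/c16w.png',cv2.resize(c[170:350,220:420,::-1],None,fx=3,fy=3,interpolation=2))
E
```

```text
[ 0.57271492 -0.21520237  0.16907867] 23.7833 [-4.69468381e+00 -3.75551576e-03  8.31564664e-02] [-0.00894523  0.94606302  0.07762568] 0.019100809807075535
```

View pics/c16.png

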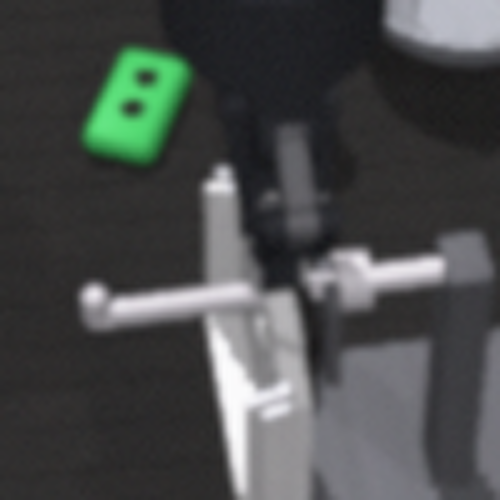

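View pics/c16w.png

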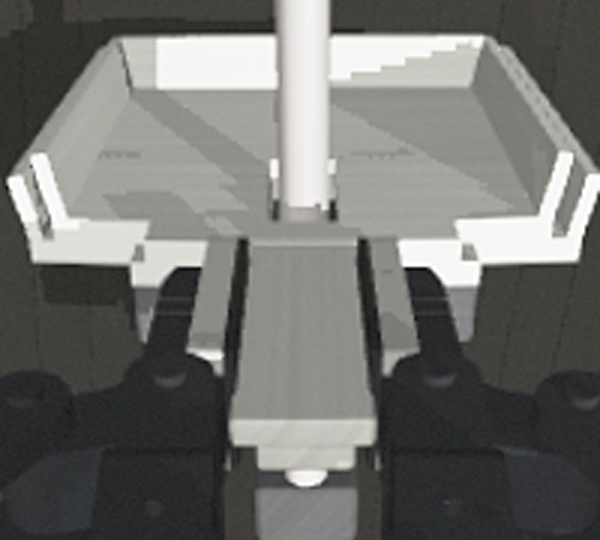

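Request:
carry_out([
  [-0.5, 0, 0],
  [-0.5, 0, 0],
  [0, 0, 0],
  [0, 0, 0],
  [0, 0, 0],
], twist=[0, 0, 0, 0, 0], hand=[10, 10, 10, 10, 10])

```text
clock: 24.2
tool_pos: [0.5734, -0.2152, 0.1691]
eef_rot: [-0.031, 1.0, 0.0, -0.001]
force: [-8.4, 0.0, 0.4]
opening: 0.0188
```

Request:
carry_out([
  [-0.6, 0, 0],
  [0, 0, 0],
  [0, 0, 0],
  [0, 0, 0],
], twist=[0, 0, 0, 0], hand=[10, 10, 10, 10])

```text
clock: 24.53
tool_pos: [0.5738, -0.2151, 0.1691]
eef_rot: [-0.031, 1.0, 0.0, -0.001]
force: [-10.9, -0.1, 3.1]
opening: 0.0193
```

```bash
python3 - <<'E'
from h import *
for n in ['side','wrist']: cap(n,n+'17')
p,R,s=tw();print(p,s['clock'],s['force'],s['ft_torque'],s['opening'])
_,_,b=load('side17');_,_,c=load('wrist17')
cv2.imwrite('pics/c17.png',np.hstack([cv2.resize(b[230:310,280:360,::-1],(400,400),interpolation=2),cv2.resize(c[280:350,280:360,::-1],(400,350),interpolation=2)[:350].copy() if 0 else cv2.resize(c[270:350,280:360,::-1],(400,400),interpolation=2)]))
E
```

```text
[ 0.57378086 -0.21511851  0.16911577] 24.6333 [-9.90634303  1.38234285  1.95292409] [0.00749064 1.89198815 0.16232032] 0.018597653124753734
```

View pics/c17.png

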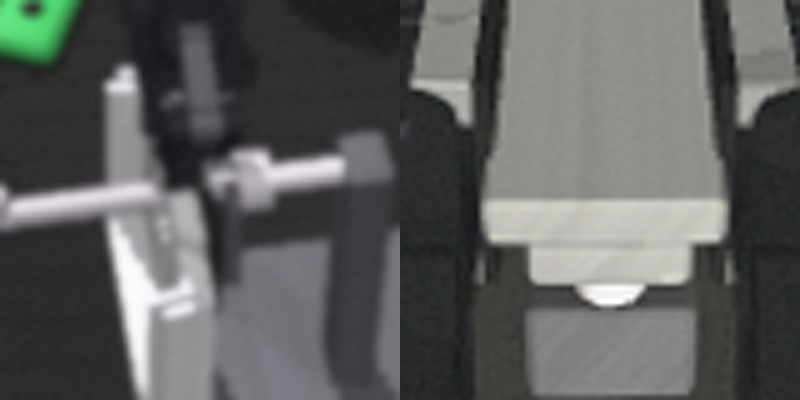

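Request:
carry_out([
  [1, 0, 0],
  [1, 0, 0],
  [0.8, 0, 0],
  [0, 0, 0],
  [0, 0, 0],
  [0, 0, 0],
], twist=[0, 0, 0, 0, 0, 0], hand=[10, 10, 10, 10, 10, 10])

```text
clock: 25.13
tool_pos: [0.572, -0.2152, 0.1691]
eef_rot: [-0.031, 1.0, -0.0, 0.0]
force: [-1.1, 0.6, -2.0]
opening: 0.019
```

Request:
carry_out([
  [0, 0, 0.7],
  [0, 0, 0.5],
  [0, 0, 0],
  [0, 0, 0],
  [0, 0, 0],
], twist=[0, 0, 0, 0, 0], hand=[10, 10, 10, 10, 10])

```text
clock: 25.55
tool_pos: [0.572, -0.2152, 0.168]
eef_rot: [-0.031, 1.0, -0.0, 0.0]
force: [-0.2, -0.6, 0.8]
opening: 0.0187
```

```bash
python3 - <<'E'
from h import *
cap('side','side18');cap('wrist','wrist18')
p,R,s=tw();print(p,s['clock'],s['force'],s['ft_torque'],s['opening'])
_,_,b=load('side18');_,_,c=load('wrist18')
cv2.imwrite('pics/c18.png',np.hstack([cv2.resize(b[230:310,280:360,::-1],(400,400),interpolation=2),cv2.resize(c[200:280,280:360,::-1],(400,400),interpolation=2)]))
E
```

```text
[ 0.57195224 -0.21523439  0.1680542 ] 25.65 [-0.26228216 -0.51479425  0.09843992] [0.03166929 0.14457118 0.0442367 ] 0.018816317378263822
```

View pics/c18.png

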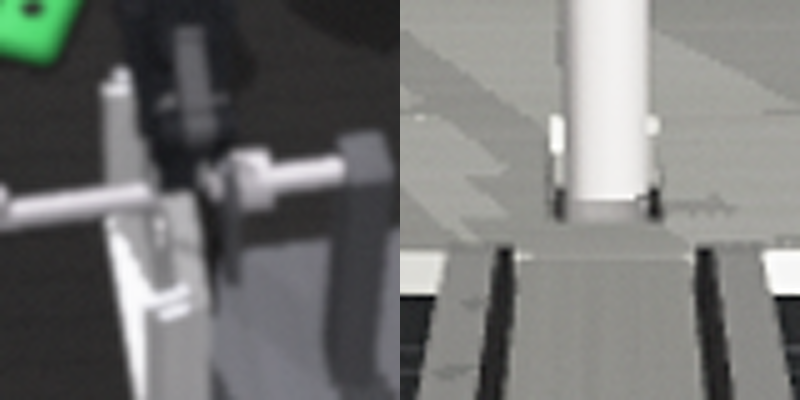

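Resting on the bar now. Release.

Request:
carry_out([
  [0, 0, 0],
  [0, 0, 0],
  [0, 0, 0],
  [0, 0, 0],
  [0, 0, 0],
  [0, 0, 0],
], twist=[0, 0, 0, 0, 0, 0], hand=[21, 23, 27, 34, 40, 44])

```text
clock: 26.15
tool_pos: [0.5719, -0.2152, 0.168]
eef_rot: [-0.031, 1.0, -0.0, 0.0]
force: [-0.8, -0.8, -0.4]
opening: 0.044
```

```bash
python3 - <<'E'
from h import *
cap('side','side19');cap('wrist','wrist19')
p,R,s=tw();print(p,s['clock'],s['force'],s['ft_torque'],s['opening'])
_,_,b=load('side19');_,_,c=load('wrist19')
cv2.imwrite('pics/c19.png',np.hstack([cv2.resize(b[230:310,280:360,::-1],(400,400),interpolation=2),cv2.resize(c[190:350,240:400,::-1],(400,400),interpolation=2)]))
E
```

```text
[ 0.57186877 -0.21523616  0.16796102] 26.25 [-0.66824774 -0.10418255  0.20939291] [0.0001342  0.00545373 0.01331543] 0.04394985743296024
```

View pics/c19.png

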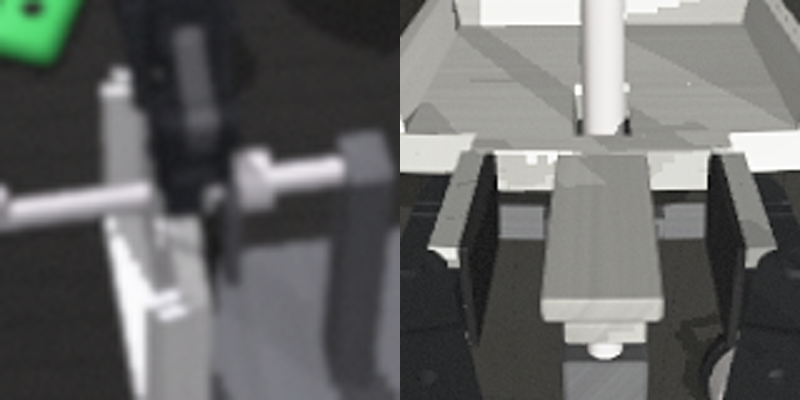

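Request:
carry_out([
  [0, 0, -8],
  [0, 0, -20],
  [0, 0, -25],
  [0, 15, -20],
  [4, 30, -10],
  [6, 36, 0],
  [6, 36, 0],
  [6, 36, 0],
  [6, 36, 0],
  [6, 36, 0],
  [6, 36, 0],
  [6, 36, 0],
  [6, 36, 0],
  [6, 36, 15],
  [6, 36, 15],
  [3, 32, 15],
  [0, 0, 0],
  [0, 0, 0],
  [0, 0, 0],
  [0, 0, 0],
], twist=[0, 0, 0, 0, 0, 0, 0, 0, 0, 0, 0, 0, 0, 0, 0, 2, 0, 0, 0, 0], hand=[44, 44, 44, 60, 60, 60, 60, 60, 60, 60, 60, 60, 60, 60, 60, 60, 60, 60, 60, 60])

```text
clock: 27.92
tool_pos: [0.4781, 0.2159, 0.2069]
eef_rot: [-0.014, 1.0, 0.0, 0.001]
force: [0.0, -0.2, 0.3]
opening: 0.06
```

```bash
python3 - <<'E'
from h import *
cap('side','side20');cap('scene','scene20'); pic,d,i=cap('wrist','w20')
p,R,s=tw();print(p,s['clock'],s['force'])
go([.4775,.2168,.103])
cv2.imwrite('pics/c20.png',cv2.resize(pic[110:270,230:410,::-1],None,fx=4,fy=3.6,interpolation=2))
_,_,a=load('scene20');_,_,b=load('side20')
cv2.imwrite('pics/c20b.png',np.hstack([cv2.resize(a[90:190,200:300,::-1],(400,400),interpolation=2),cv2.resize(b[210:310,260:360,::-1],(400,400),interpolation=2)]))
E
```

```text
[0.47796712 0.21588334 0.20655211] 28.0667 [-0.06972639  0.70820745 -0.55911302]
tool-axes mm [  0.5   0.9 103.6] dist 103.6
tool y ang 91.53
```

View pics/c20.png

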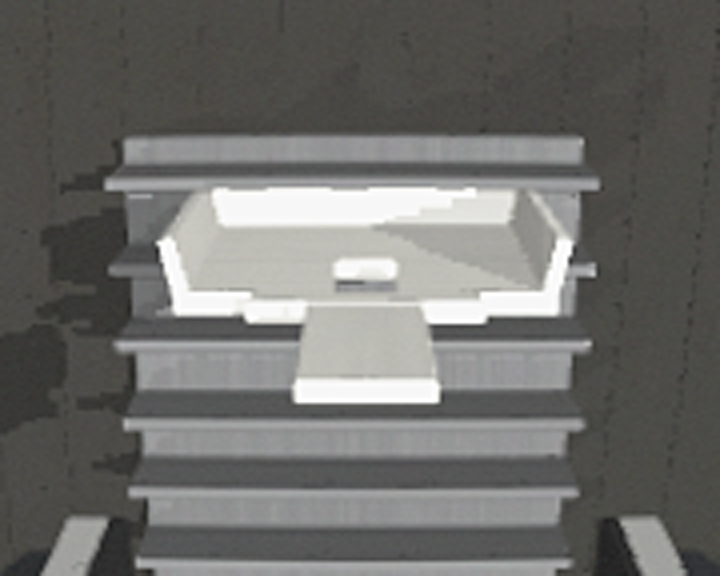

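View pics/c20b.png

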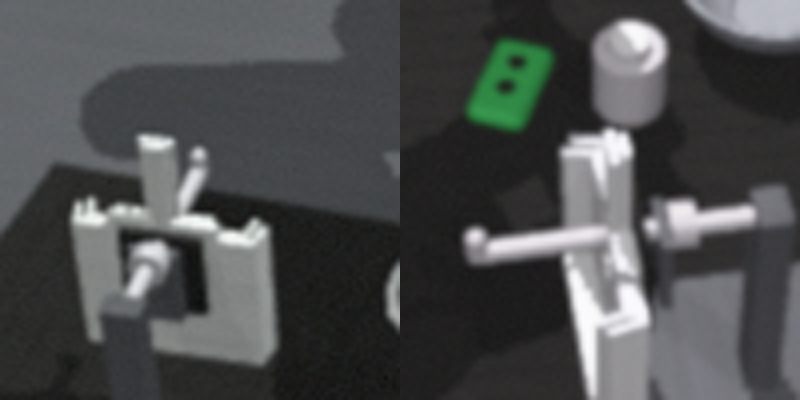

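```bash
python3 - <<'E'
from h import *
i,_,_=load('w20'); p,R,s=tw()
for u,v,z in [(321.75,218.6,.142),(321.5,110+308/3.6,.090)]:
    X=wonz(i,u,v,z);print(X.round(4),(R.T@(X-p)*1000).round(1))
E
```

```text
[0.479  0.2174 0.142 ] [-1.   1.5 64.6]
[0.4782 0.2174 0.09  ] [ -0.2   1.4 116.6]
```

Request:
carry_out([
  [-0.6, 0.7, 14],
  [0, 0, 25],
  [0, 0, 25],
  [0, 0, 20],
  [0, 0, 14],
  [0, 0, 6],
  [0, 0, 0],
  [0, 0, 0],
  [0, 0, 0],
  [0, 0, 0],
  [0, 0, 0],
], twist=[0, 0, 0, 0, 0, 0, 0, 0, 0, 0, 0], hand=[60, 60, 60, 50, 40, 36, 16, 16, 16, 16, 16])

```text
clock: 28.98
tool_pos: [0.4784, 0.2175, 0.1027]
eef_rot: [-0.014, 1.0, 0.0, 0.001]
force: [0.8, 0.6, -1.5]
opening: 0.0247
```

```bash
python3 - <<'E'
from h import *
p,R,s=tw();print(p,s['clock'],s['force'],s['opening'])
go([.475,-.2209,.2122])
E
```

```text
[0.47839169 0.21747516 0.10269743] 28.9833 [ 0.84982485  0.58552303 -1.488535  ] 0.024742687023291816
tool-axes mm [  15.5 -438.1 -109.7] dist 451.9
tool y ang 91.6
```

Request:
carry_out([
  [0, 0, -5],
  [0, 0, -10],
  [0, 0, -15],
  [0, 0, -20],
  [0, -6, -22],
  [1.5, -12, -22],
  [2, -24, -16],
  [2, -34, 0],
  [2, -36, 0],
  [2, -36, 0],
  [2, -36, 0],
  [2, -36, 0],
  [2, -36, 0],
  [0, -36, 0],
  [0, -36, 0],
  [0, -36, 0],
  [0, -34, 0],
  [0, -24, 0],
  [0, -12, 0],
  [0, -4, 0],
], twist=[0, 0, 0, 0, 0, 0, 0, 0, 0, 0, 0, 0, 0, 0, 0, 0, 0, 0, 0, -2], hand=[16, 16, 16, 16, 16, 16, 16, 16, 16, 16, 16, 16, 16, 16, 16, 16, 16, 16, 16, 16])

```text
clock: 30.65
tool_pos: [0.4747, -0.2225, 0.2127]
eef_rot: [-0.03, 1.0, -0.0, 0.0]
force: [-0.3, 0.4, -1.2]
opening: 0.0252
```

Request:
carry_out([
  [0, 0, 5],
  [0, 0, 9],
  [0, 0, 9],
  [0, 0, 4],
  [0, 0, 0],
  [0, 0, 0],
  [0, 0, 0],
  [0, 0, 0],
], twist=[0, 0, 0, 0, 0, 0, 0, 0], hand=[16, 16, 16, 16, 16, 16, 16, 16])

```text
clock: 31.32
tool_pos: [0.4751, -0.2208, 0.1853]
eef_rot: [-0.032, 1.0, -0.0, 0.0]
force: [0.4, 0.2, -1.3]
opening: 0.0247
```

```bash
python3 - <<'E'
from h import *
for n in ['scene','side','wrist']: cap(n,n+'21')
p,R,s=tw();print(p,s['clock'],s['force'],s['ft_torque'],s['opening'])
go([.475,-.2211,.1853])
_,_,a=load('scene21');_,_,b=load('side21');_,_,c=load('wrist21')
cv2.imwrite('pics/c21.png',np.hstack([cv2.resize(a[95:175,215:295,::-1],(400,400),interpolation=2),cv2.resize(b[220:300,240:320,::-1],(400,400),interpolation=2)]))
cv2.imwrite('pics/c21w.png',cv2.resize(c[170:350,240:400,::-1],None,fx=3.3,fy=3.3,interpolation=2))
E
```

```text
[ 0.47496712 -0.22086673  0.18518193] 31.4667 [-0.25604664  0.19848987 -0.80633139] [-0.04329543  0.01271498  0.01198099] 0.025254410004293917
tool-axes mm [-0.  -0.2 -0.1] dist 0.3
tool y ang 93.61
```

View pics/c21.png

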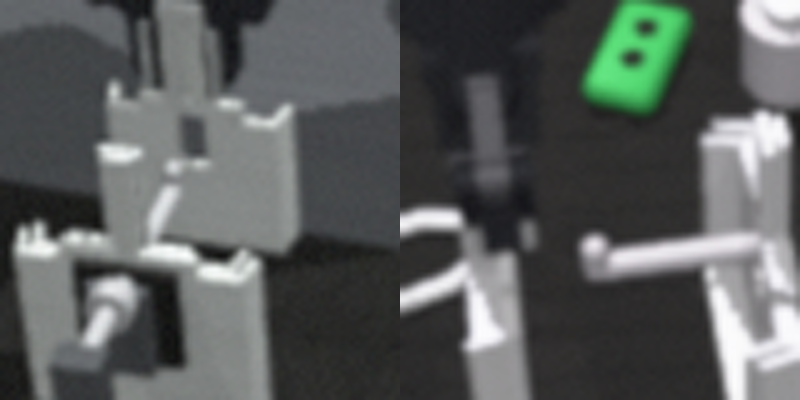

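View pics/c21w.png

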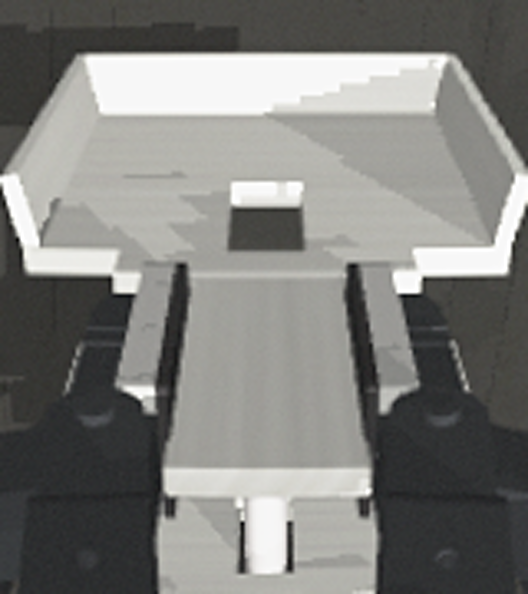

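Request:
carry_out([
  [-6, -0.5, 0],
  [-8, 0, 0],
  [-6, 0, 0],
  [-4, 0, 0],
  [-4, 0, 0],
  [-4, 0, 0],
  [0, 0, 0],
  [0, 0, 0],
], twist=[0, 0, 0, 0, 0, 0, 0, 0], hand=[16, 16, 16, 16, 16, 16, 16, 16])

```text
clock: 32.13
tool_pos: [0.5069, -0.2193, 0.1848]
eef_rot: [-0.032, 1.0, 0.0, -0.0]
force: [-0.3, 0.3, -1.6]
opening: 0.0247
```

```bash
python3 - <<'E'
from h import *
for n in ['scene','wrist']: cap(n,n+'22')
p,R,s=tw();print(p,s['clock'],s['force'],s['ft_torque'],s['opening'])
_,_,a=load('scene22');_,_,c=load('wrist22')
cv2.imwrite('pics/c22.png',np.hstack([cv2.resize(a[95:175,215:295,::-1],(400,400),interpolation=2),cv2.resize(c[210:290,280:360,::-1],(400,400),interpolation=2)]))
E
```

```text
[ 0.50671779 -0.21933088  0.18491446] 32.2333 [-0.01216656  0.46677866 -0.6342152 ] [-0.00028502  0.06393671 -0.02047876] 0.024798372948721958
```

View pics/c22.png

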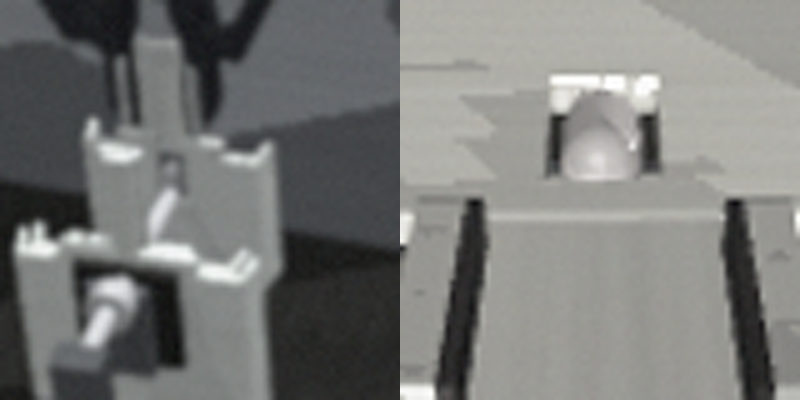

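Request:
carry_out([
  [-5, 0, 0],
  [-7, 0, 0],
  [-8, 0, 2],
  [-8, 0, 4],
  [-8, 0, 4],
  [-4, 0, 2.5],
  [0, 0, 0],
  [0, 0, 0],
  [0, 0, 0],
  [0, 0, 0],
], twist=[0, 0, 0, 0, 0, 0, 0, 0, 0, 0], hand=[16, 16, 16, 16, 16, 16, 16, 16, 16, 16])

```text
clock: 33.07
tool_pos: [0.5466, -0.2169, 0.1727]
eef_rot: [-0.031, 1.0, -0.0, 0.0]
force: [0.1, -0.2, -1.1]
opening: 0.0246
```

```bash
python3 - <<'E'
from h import *
for n in ['side','wrist']: cap(n,n+'23')
p,R,s=tw();print(p,s['clock'],s['force'],s['ft_torque'],s['opening'])
_,_,b=load('side23');_,_,c=load('wrist23')
cv2.imwrite('pics/c23.png',cv2.resize(b[210:310,260:360,::-1],(400,400),interpolation=2))
cv2.imwrite('pics/c23w.png',cv2.resize(c[170:350,220:420,::-1],None,fx=3,fy=3,interpolation=2))
E
```

```text
[ 0.54667004 -0.21692985  0.17274144] 33.1667 [-0.46748967  0.08028949 -1.59372221] [-0.00057905 -0.06280374  0.02126029] 0.025083322167223383
```

View pics/c23w.png

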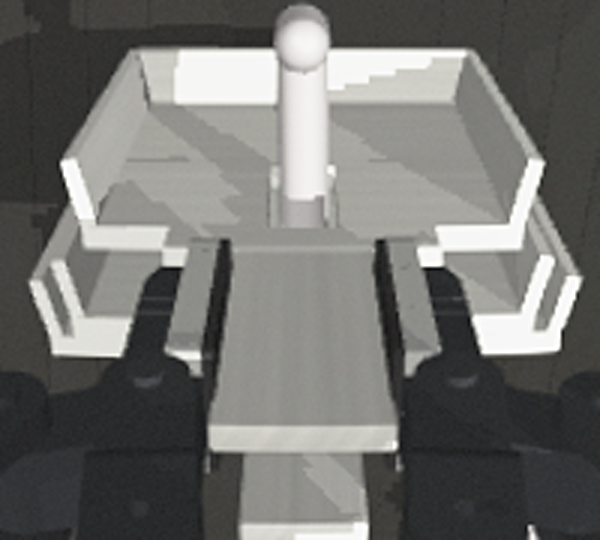

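View pics/c23.png

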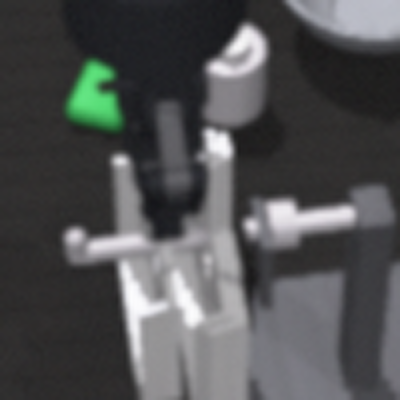

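Request:
carry_out([
  [-2, 0, 1],
  [-3, 0, 1],
  [-3, 0, 0.5],
  [-3, 0, 0],
  [-3, 0, 0],
  [-2, 0, 0],
  [0, 0, 0],
  [0, 0, 0],
  [0, 0, 0],
], twist=[0, 0, 0, 0, 0, 0, 0, 0, 0], hand=[16, 16, 16, 16, 16, 16, 16, 16, 16])

```text
clock: 33.92
tool_pos: [0.5627, -0.2158, 0.1699]
eef_rot: [-0.031, 1.0, 0.0, -0.0]
force: [-0.3, 0.7, -1.9]
opening: 0.025
```

Request:
carry_out([
  [-1, 0, 0.5],
  [-1, 0, 0.5],
  [0, 0, 0.4],
  [0, 0, 0],
  [0, 0, 0],
  [0, 0, 0],
], twist=[0, 0, 0, 0, 0, 0], hand=[16, 16, 16, 16, 16, 16])

```text
clock: 34.42
tool_pos: [0.5647, -0.2157, 0.1685]
eef_rot: [-0.031, 1.0, -0.0, -0.0]
force: [0.1, -0.1, -0.8]
opening: 0.0247
```

Request:
carry_out([
  [-1, 0, 0.5],
  [-1, 0, 0],
  [0, 0, 0],
  [0, 0, 0],
  [0, 0, 0],
], twist=[0, 0, 0, 0, 0], hand=[16, 16, 16, 16, 16])

```text
clock: 34.83
tool_pos: [0.5665, -0.2156, 0.168]
eef_rot: [-0.031, 1.0, 0.0, -0.0]
force: [-5.0, -0.5, 1.1]
opening: 0.0246
```

Contact near the expected place (M at 0.572, so about 5.5 mm in front). Press to 10 N.

Request:
carry_out([
  [-0.6, 0, 0],
  [-0.6, 0, 0],
  [0, 0, 0],
  [0, 0, 0],
  [0, 0, 0],
], twist=[0, 0, 0, 0, 0], hand=[16, 16, 16, 16, 16])

```text
clock: 35.25
tool_pos: [0.5673, -0.2156, 0.168]
eef_rot: [-0.031, 1.0, 0.0, -0.001]
force: [-8.7, -0.0, 2.7]
opening: 0.0249
```

```bash
python3 - <<'E'
from h import *
for n in ['side','wrist']: cap(n,n+'24')
p,R,s=tw();print(p,s['clock'],s['force'],s['ft_torque'],s['opening'])
_,_,b=load('side24');_,_,c=load('wrist24')
cv2.imwrite('pics/c24.png',np.hstack([cv2.resize(b[220:320,270:370,::-1],(400,400),interpolation=2),cv2.resize(c[190:350,240:400,::-1],(400,400),interpolation=2)]))
E
```

```text
[ 0.56731032 -0.21556443  0.16795452] 35.35 [-8.39591152 -0.06146096  2.02036664] [-0.00832772  1.63460101  0.15514319] 0.02490293056560215
```

View pics/c24.png

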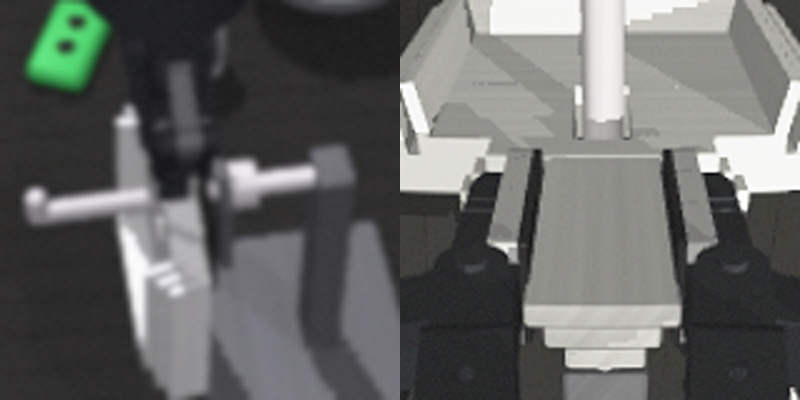

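Three handles stacked contiguous (steps at rows 305, 330 and 350). A little more push to reach about 10 N.

Request:
carry_out([
  [-0.5, 0, 0],
  [0, 0, 0],
  [0, 0, 0],
  [0, 0, 0],
], twist=[0, 0, 0, 0], hand=[16, 16, 16, 16])

```text
clock: 35.68
tool_pos: [0.5676, -0.2156, 0.168]
eef_rot: [-0.031, 1.0, 0.0, -0.001]
force: [-10.9, -0.0, 3.4]
opening: 0.0249
```

Request:
carry_out([
  [1, 0, 0],
  [1, 0, 0],
  [0.8, 0, 0],
  [0, 0, 0],
  [0, 0, 0],
  [0, 0, 0],
], twist=[0, 0, 0, 0, 0, 0], hand=[16, 16, 16, 16, 16, 16])

```text
clock: 36.18
tool_pos: [0.5658, -0.2156, 0.1681]
eef_rot: [-0.032, 1.0, -0.0, 0.0]
force: [-0.3, 0.6, -0.7]
opening: 0.0249
```

Request:
carry_out([
  [0, 0, 0.6],
  [0, 0, 0],
  [0, 0, 0],
  [0, 0, 0],
], twist=[0, 0, 0, 0], hand=[16, 16, 16, 16])

```text
clock: 36.52
tool_pos: [0.5658, -0.2156, 0.1675]
eef_rot: [-0.031, 1.0, -0.0, 0.0]
force: [0.3, -0.5, -0.3]
opening: 0.0248
```

Request:
carry_out([
  [0, 0, 0],
  [0, 0, 0],
  [0, 0, 0],
  [0, 0, 0],
  [0, 0, 0],
  [0, 0, 0],
], twist=[0, 0, 0, 0, 0, 0], hand=[27, 29, 33, 40, 46, 50])

```text
clock: 37.02
tool_pos: [0.5656, -0.2156, 0.1675]
eef_rot: [-0.031, 1.0, -0.0, 0.0]
force: [0.2, -0.1, 0.3]
opening: 0.0498
```

```bash
python3 - <<'E'
from h import *
for n in ['side','wrist']: cap(n,n+'25')
p,R,s=tw();print(p,s['clock'],s['force'],s['ft_torque'],s['opening'])
_,_,b=load('side25');_,_,c=load('wrist25')
cv2.imwrite('pics/c25.png',np.hstack([cv2.resize(b[220:320,270:370,::-1],(400,400),interpolation=2),cv2.resize(c[190:350,240:400,::-1],(400,400),interpolation=2)]))
E
```

```text
[ 0.56562114 -0.21563738  0.16745058] 37.1167 [-0.79693888  0.31059883  0.59400252] [-0.01756875 -0.04867332 -0.00316619] 0.05008035406938724
```

View pics/c25.png

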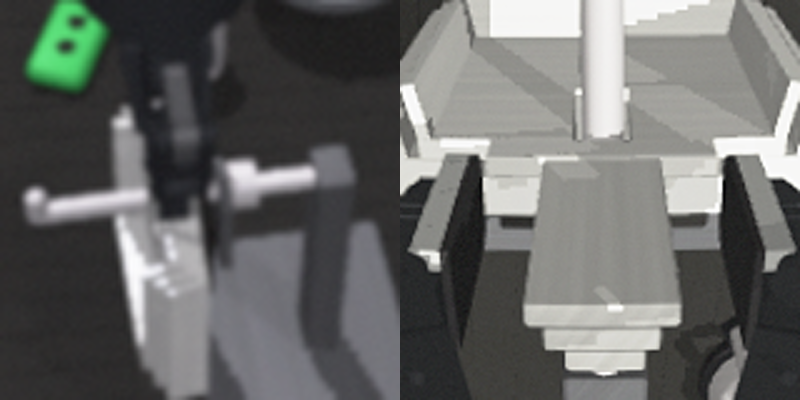

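Request:
carry_out([
  [0, 0, -6],
  [0, 0, -15],
  [0, 0, -22],
  [0, 0, -22],
  [0, 0, -22],
  [0, 0, -15],
  [15, 15, -5],
  [15, 20, 0],
  [15, 20, 0],
  [15, 20, 0],
  [15, 10, 0],
  [0, 0, 0],
  [0, 0, 0],
  [0, 0, 0],
], twist=[0, 0, 0, 0, 0, 0, 0, 0, 0, 0, 0, 0, 0, 0], hand=[50, 50, 50, 50, 50, 50, 50, 50, 50, 50, 50, 50, 50, 50])

```text
clock: 38.28
tool_pos: [0.4858, -0.1358, 0.2749]
eef_rot: [-0.031, 1.0, -0.0, 0.0]
force: [1.3, 0.1, -0.7]
opening: 0.0503
```

```bash
python3 - <<'E'
from h import *
for n in ['side','wrist','scene']: cap(n,n+'26')
p,R,s=tw();print(p,s['clock'],s['force'])
_,_,b=load('side26');_,_,c=load('wrist26');_,_,a=load('scene26')
cv2.imwrite('pics/c26.png',np.hstack([cv2.resize(b[210:310,260:360,::-1],(400,400),interpolation=2),cv2.resize(a[90:190,200:300,::-1],(400,400),interpolation=2)]))
E
```

```text
[ 0.48580189 -0.13592794  0.27426965] 38.4333 [-0.37903552 -0.32458795 -0.1482583 ]
```

View pics/c26.png

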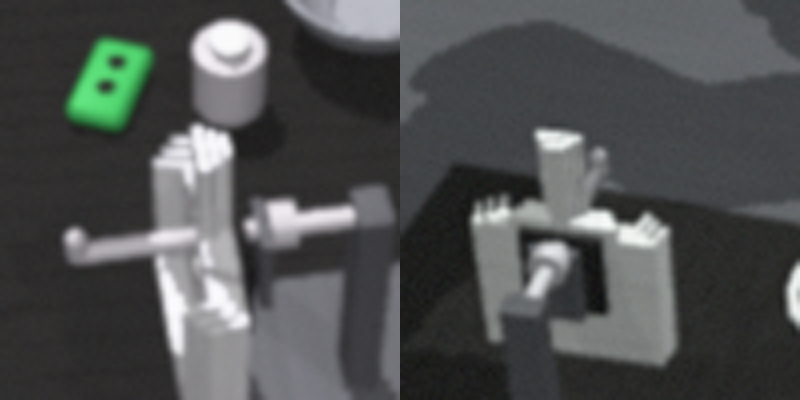

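View pics/wrist26.png

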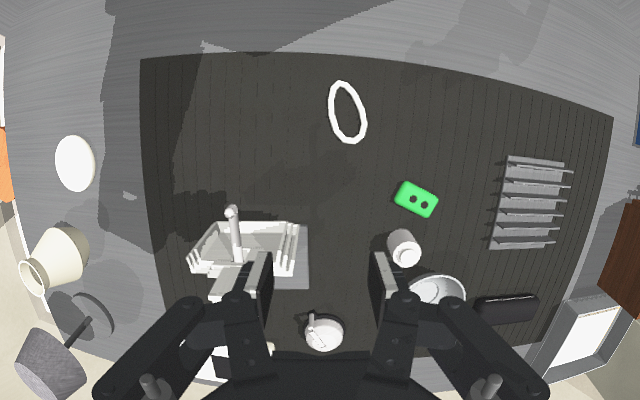

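View pics/side26.png

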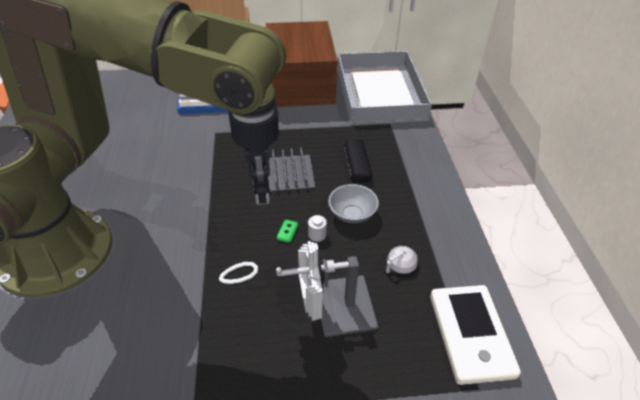

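Request:
carry_out([
  [0, 0, 0],
  [0, 0, 0],
  [0, 0, 0],
  [0, 0, 0],
  [0, 0, 0],
  [0, 0, 0],
  [0, 0, 0],
  [0, 0, 0],
], twist=[0, 0, 0, 0, 0, 0, 0, 0], hand=[50, 50, 50, 50, 50, 50, 50, 50])

```text
clock: 39.1
tool_pos: [0.4854, -0.1355, 0.2745]
eef_rot: [-0.031, 1.0, -0.0, 0.0]
force: [-0.4, -0.2, -0.0]
opening: 0.0497
```

```bash
python3 - <<'E'
from h import *
cap('side','side27');cap('scene','scene27')
for n in ['side','scene']:
    _,_,a=load(n+'26');_,_,b=load(n+'27'); d=np.abs(a.astype(int)-b)
    r=d[220:330,280:350] if n=='side' else d[110:190,200:280]
    print(n,r.max(),r.mean(), d.mean())
# other objects vs start
for n in ['side','scene']:
    _,_,a=load(n+'0');_,_,b=load(n+'27')
    for nm,reg in ({'side':{'fob/mints/bowl':(180,245,270,385),'bell':(240,280,380,425),'case':(135,185,340,375),'carab':(255,290,212,265)}}.get(n,{'bell':(230,280,235,275),'carab':(148,180,292,320),'case':(255,300,375,460),'bowl':(215,265,308,370)})).items():
        y0,y1,x0,x1=reg; print(n,nm,np.abs(a[y0:y1,x0:x1].astype(int)-b[y0:y1,x0:x1]).mean().round(2))
E
```

```text
side 49 1.0052380952380953 0.8786510416666666
scene 33 1.7184375 1.5381223958333334
side fob/mints/bowl 3.54
side bell 0.94
side case 1.19
side carab 0.97
scene bell 1.78
scene carab 1.81
scene case 2.1
scene bowl 1.68
```

```bash
python3 -c "
from plant import finish_job; print(finish_job())"
```

```text
the job is handed in; nothing more can be done
None
```

All three trays now hang on the hook, nested in order: largest, middle, smallest. I handed the job in at about 39 s of the 72 s allowed.

- **Pressing:** Each tray was lowered onto the bar and slid back until it met a stop. I then pressed it home, with readings at the end of each push of about 9.6 N, 10.9 N and 10.9 N. The force was relieved before I let go, and no end-of-move reading went above about 12 N.
- **Nesting:** In the last close-up pictures the three handle tops lie directly against each other, one step behind the next. The middle and smallest trays stopped about where plate-on-plate contact should be. The largest-to-middle spacing came out nearer 8 mm in the raw readings than the expected 5 mm. I put most of that down to where the handle sat in the fingers. The face where the largest tray meets the rubber buffer was hidden, so I know it is seated only by feel.
- **Stillness:** The gripper is open and clear of everything. Two pictures taken about 0.8 s apart show no change beyond image noise.
- **Other things:** The bell, carabiner, glasses case and bowl match the starting pictures. The side view of the fob cover, mints and bowl differed slightly more (3.5 against about 1). I put that down to the trays' shadow and overlap there. They look in place, and nothing touched them.

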